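# Make up the cleaning tray

## Task

Make up the perforated steel tray for the next cleaning round, everything upright on the tray's lengthwise centre line: the large tub in the middle of the tray with the small tub stacked centrally on its lid, the dropper bottle midway between the large tub and the end wall of the tray that is nearer the timer, and the brush, bristles down and laid crosswise (parallel to the end walls), midway between the large tub and the other end wall. Leave the tray flat on the table, and do not shift the timer or the tape roll.

Things in the scene. Friction and masses are not known exactly. Their poses are not given: they have to be found in the camera images.
- tray: Open shallow tray of perforated bright steel, 288 x 151 mm outside and 36 mm high, floor and walls 2 mm thick (inside 282 x 144 mm), loose on the table, 0.5 kg. Origin: centre of the underside. Its x axis runs along the long side and points to the robot's left within about 10 degrees, y along the short side, z up.
- large_tub: Larger of the two round white screw tubs, with its flat teal lid on (fixed): 75 mm high, lid 68 mm across and 5 mm thick at the top, body 62 mm across under the lid and 52 mm at the foot. Origin: centre of the underside; z is its axis, up.
- small_tub: Smaller of the two round white screw tubs, with its flat blue lid on (fixed): 57 mm high, lid 58 mm across and 5 mm thick at the top, body 52 mm across under the lid and 46 mm at the foot. Origin: centre of the underside; z is its axis, up.
- dropper_bottle: Small round amber bottle with a black dropper bulb on top: 102 mm high in all, the body 33 mm across up to about 60 mm above its foot, then a dark collar 24 mm across up to 77 mm and the narrow bulb above. Stands upright. Origin: centre of the underside; z up.
- brush: Oval nail brush with a purple back, lying bristles down: 30 mm wide (x), 86 mm long (y), 22 mm high. Origin: centre of the underside (bristle tips); z up. Either way round lengthwise is the same.
- timer: White square minute timer with a round blue dial facing the robot, 68 mm wide, 52 mm deep, 66 mm high. Stands on the table either behind the left end of the tray (farther from the robot) or beside its right end. Not to be moved. Origin: centre of the underside.
- tape_roll: Roll of beige paper tape lying flat, 96 mm across, 25 mm high, by the other end of the tray than the timer. Not to be moved. Origin: centre of the underside.
Things that resemble listed ones, but are neither listed nor needed, are in the scene too. What is shaped like the large_tub but green or red is not meant.

How it is judged (in metres and radians):
At the end, for the whole second after the job is handed in: Large tub within 15 mm of the tray's centre, small tub on its lid within 10 mm; bottle 87 mm from the centre towards the timer, brush 87 mm the other way, both within 15 mm; brush crosswise within 0.22 rad; all on the tray floor, upright within 0.12 rad, tray flat, released and at rest (((x of timer in the frame of tray above 0 m and x of dropper_bottle in the frame of tray between 0.072 and 0.102 m and x of brush in the frame of tray between -0.102 and -0.072 m) or (x of timer in the frame of tray below 0 m and x of dropper_bottle in the frame of tray between -0.102 and -0.072 m and x of brush in the frame of tray between 0.072 and 0.102 m)) and x of large_tub in the frame of tray between -0.015 and 0.015 m and y of large_tub in the frame of tray between -0.015 and 0.015 m and y of dropper_bottle in the frame of tray between -0.015 and 0.015 m and y of brush in the frame of tray between -0.015 and 0.015 m and z of large_tub in the frame of tray between -0.003 and 0.007 m and z of dropper_bottle in the frame of tray between -0.003 and 0.007 m and z of brush in the frame of tray between -0.003 and 0.007 m and horizontal distance between small_tub and large_tub below 0.01 m and z of small_tub in the frame of large_tub between 0.07 and 0.08 m and angle between the y axis of brush and the y axis of tray, either way round below 0.22 rad and angle between each of large_tub, small_tub, dropper_bottle, brush's own z axis and vertical below 0.12 rad and linear speed of each of large_tub, small_tub, dropper_bottle, brush, tray below 0.01 m/s and angle between tray's own z axis and vertical below 0.05 rad and height (world z) of tray below 0.008 m); the robot touches nothing.
It fails at once if the timer is shifted by more than 25 mm (distance of timer from where it was at the start of the episode above 0.025 m).
It fails at once if the tape roll is shifted by more than 25 mm (distance of tape_roll from where it was at the start of the episode above 0.025 m).
It also fails if it takes over 104 s, if anything falls off the work surface, if the arm or the gripper's body presses on something with over 40 N, if the wrist force passes 120 N, or if a joint passes its speed limit or range.

## Robot

A 6-joint arm with a two-finger parallel gripper is mounted at the origin on a cart in front of the work surface, level with it; the furniture and walls round the work are solid. World frame = base frame: x ahead of the robot, y to its left, z up, the work surface at z = 0. Lengths are in m, angles in degrees, forces in N, time in s.
With the tool pointing down it reaches from about 0.4 to 0.825 m from the base axis. Payload 7 kg.
Tool frame: the origin (TCP) lies between the finger pads; the fingertips stand 11 mm ahead of it and the grasp point (between the pads) lies 8 mm behind it (r.tcp_to_tips is the distance from the TCP to the fingertips, in m); x points along the fingers, y is the direction in which the jaws open and shut, and the axes are right-handed (so a half turn about x gives the same grasp; the last joint's range is limited). The gripper opens to 88 mm and grips with 3 to 60 N. Pads are 19 mm wide; open, the fingers measure 130 mm over their backs; the gripper's body (78 mm by 193 mm) begins 47 mm behind the grasp point.
Start: joints at [-58.092, 20.546, 0.682, 0, -70.136, -16.507], TCP at [0.179, -0.651, 0.238] pointing down, gripper open.
Joint ranges: [-176.03, 176.03], [-82.01, 121.73], [-58.28, 71.71], [-173.87, 95.51], [-174.79, -0.11], [-173.66, 173.66]. Speed limits (degrees/s): [136.94, 136.94, 172.46, 180, 180, 180].

## Interface

Orientations are given as [roll, pitch, yaw] about the fixed x, y, z axes, in that order (R = Rz(yaw) Ry(pitch) Rx(roll)).
In Python, from plant import r gives the robot as it stands.
- The arm moves only by the tool arm_command, never from a script. Its argument "plan" is a list of rows, each an object of numbers: "dx", "dy", "dz": the shift along the tool's x, y, z each as a share of 0.02 m, from -1 to 1; "wx", "wy", "wz": the turn, a rotation vector about the tool's x, y, z each as a share of 0.08 rad, from -1 to 1. In form: [{"dx": .., "dy": .., "dz": .., "wx": .., "wy": .., "wz": ..}, ...]. A call has 1 to 20 rows; each row shifts and turns the pose as measured when the row begins, along the tool's axes as they then stand; what a row does not reach is not made up. A row lasts 1/12 s, in which the tool goes at most 41.7 mm and 7.16 degrees, less where a joint would pass 70% of its speed; a pose out of reach is approached as far as the arm can. A call with a number of a shift or a turn outside -1 to 1 is refused whole. A call with a gripper value outside its range is refused whole. "fingers" is the closure, from -1 (fully open) to 1 (shut), so that 0 is half open, set as the call begins (left out, the last holds). The fingers move at their own pace and stop on an object; "force" is the grip in N (left out, the last holds). Time passes only in rows, so rows that do not move let the fingers close. It gives the time, the measured TCP pose, the force and the opening at its end, in the units of the state.
- r.get_state(): the state, without advancing time (a new reading comes with each control period).
- r.capture(name): name is "scene" or "side" or "wrist"; returns (picture, depth): 420x560x3 uint8, red, green, blue; 420x560 float32, m along the optical axis (not along the pixel's ray), 0 where there is no reading.
- r.camera_model(name): a dict with "vertical_fov" (degrees; the focal length in pixels is half the picture's height over the tangent of half this angle, whatever the lens; pixels are square), "cx", "cy" (the principal point, pixels), "R" (3x3) and "t" (3): a world point X has camera coordinates R X + t. Camera axes: x right, y down, z forward; pixel columns grow to the right and rows downward; lengths in m; the calibration is good to about 2 mm. The wrist camera is an equidistant fisheye: a pixel r from the principal point sees the ray r / f radians off the axis. A picture is of the moment at which its call begins: read the wrist's pose just before it. camera_model takes no time and is no camera call; for the wrist camera it gives the pose at the moment of the call.
- r.close_job(): hands the job in, once; it reports no verdict.
Trained networks look in the newest picture that a camera, given by its name, has taken for a name from the list of things; names that differ only in an ending like _2 or _b are one class to them, and where a whole thing is asked for, a point or a joint stands for the part that bears it (a point fixed in the world has none). Each returns a list of dicts, best first, with "score" (0 to 1); they miss things now and then, are a little off and sometimes report something else, mostly with a low value. They report only what shows in the picture. A call takes as long as a camera call. They do not tell look-alikes from the thing itself.
- r.cut_out(camera, query): "mask" (420x560 bool, what is visible of it) and "bbox" ([left, top, width, height] in pixels, round what is visible of it).
- r.spot_point(camera, query): "centre" ([column, row] in pixels: a listed point, or the origin of a listed thing).
The state is a dict: "time_s": time; "joints": joint angles; "qd": joint speeds; "joint_torque": joint torques, N m; "tcp_pos": TCP position; "eef_rot": TCP orientation; "contact_force": force on the tool from outside, world axes, zero at the start; "moment": the same for the moment, N m; "gripper_width": finger opening in m.
Only numpy, scipy, OpenCV 4.12 (cv2) and the standard library are available. Lean on these libraries where they do the work, as an engineer would, in place of code of your own. Each camera call takes 0.05 s, during which the arm holds its last target.

## Working session

There is one attempt and no reset: what is moved stays moved. The work goes in short steps, Python scripts to look and compute and a tool call to move; the robot and the scene stay as the last step left them, time stands still between calls to the robot, and variables do not carry over. Pictures are saved under pics/ and viewed, and the job is handed in when it is done.

Besides the shell and the picture viewer there is one more tool, called after "Emit:" as a command line: name --argument value ..., lists and objects as JSON in quotes. arm_command: Moves the arm, as the interface text tells. Shift numbers are shares of 0.02 m and turn numbers shares of 0.08 rad, none past 1 either way. Its arguments: {"type":"object","properties":{"plan":{"type":"array","items":{"type":"object","properties":{"dx":{"type":"number"},"dy":{"type":"number"},"dz":{"type":"number"},"wx":{"type":"number"},"wy":{"type":"number"},"wz":{"type":"number"}}}},"fingers":{"type":"number"},"force":{"type":"number"}},"required":["plan"]}

```bash
ls; mkdir -p pics
cat > h.py <<'E'
import numpy as np, cv2
from plant import r
def cap(n,fn):
    m=r.camera_model(n); p,d=r.capture(n); cv2.imwrite('pics/'+fn+'.png',p[:,:,::-1]); return p,d,m
def foc(m): return 210/np.tan(np.radians(m['vertical_fov'])/2)
def cloud(d,m,fish=False):
    f=foc(m); v,u=np.mgrid[0:420,0:560].astype(float)
    x=(u-m['cx']);y=(v-m['cy'])
    if fish:
        rr=np.hypot(x,y)+1e-9; k=np.tan(np.clip(rr/f,0,1.5))/rr; X=x*k*d;Y=y*k*d
    else: X=x/f*d;Y=y/f*d
    P=np.stack([X,Y,d],-1); R=np.array(m['R']);t=np.array(m['t'])
    return (P-t)@R
E
python3 - <<'E'
from h import *
print(r.get_state())
for n in ['scene','side','wrist']:
    p,d,m=cap(n,n+'0'); print(n,m); np.savez('%s0.npz'%n,p=p,d=d)
E
```

```text
pics
{'time_s': 0.0, 'joints': array([-5.80907412e+01,  2.05897762e+01,  6.36465020e-01, -2.15493123e-02,
       -7.01360494e+01, -1.65072376e+01]), 'qd': array([-0.01117941,  0.05811649,  0.09402433, -0.07647481,  0.08273504,
       -0.04717513]), 'joint_torque': array([-5.86418191e-04, -5.82717741e+01,  2.93056029e+01,  6.99729234e+00,
        6.87827225e-03, -1.08739914e-04]), 'tcp_pos': array([ 0.17914527, -0.65032167,  0.23665735]), 'eef_rot': array([ 93.73576028,  89.90837121, 109.13044347]), 'contact_force': array([ 0.53507811,  0.02283822, -0.31412672]), 'moment': array([ 0.03954005, -0.00546817, -0.02621624]), 'gripper_width': 0.08758417982293934}
scene {'vertical_fov': 56.77829905763042, 'cx': 283.37212438589637, 'cy': 209.96900251049132, 'R': array([[-0.89707614, -0.44186465, -0.0031662 ],
       [-0.32328563,  0.66118734, -0.67699165],
       [ 0.30123213, -0.60628947, -0.73598388]]), 't': array([0.38991657, 0.40083498, 0.62981319])}
side {'vertical_fov': 51.46532748718252, 'cx': 279.0346534028101, 'cy': 207.28320841794, 'R': array([[ 0.99883243, -0.04655784,  0.01288987],
       [-0.01902075, -0.62428003, -0.78096905],
       [ 0.04440712,  0.77981203, -0.62443671]]), 't': array([-0.60266283, -0.1146961 ,  1.2732718 ])}
wrist {'vertical_fov': 65.70646984690485, 'cx': 280.4324161299193, 'cy': 215.18287387512768, 'R': array([[-0.26567542,  0.96406124,  0.00158215],
       [ 0.93442223,  0.25710301,  0.24648152],
       [ 0.2372165 ,  0.06696248, -0.9691462 ]]), 't': array([ 0.67547273, -0.03043456,  0.3895723 ])}
```

View pics/scene0.png

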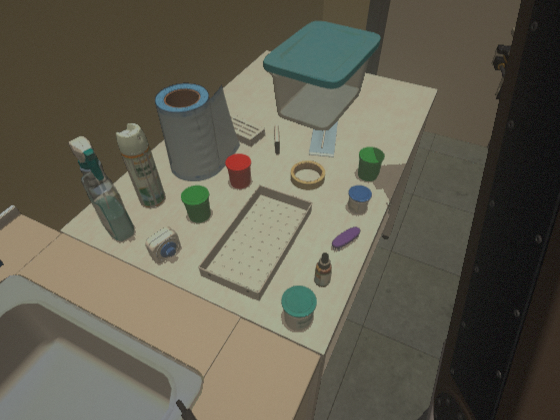

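View pics/side0.png

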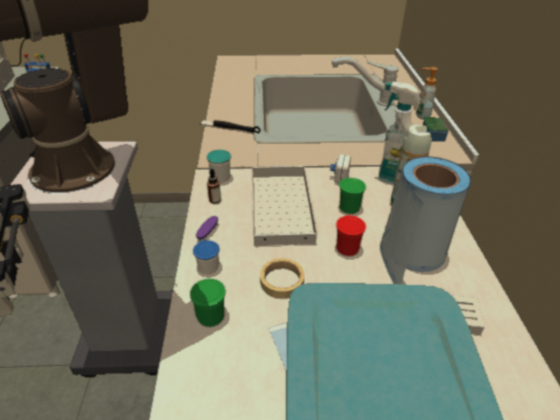

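Run:
```python
from h import *
for n in ['scene','side']:
  for q in ['tray','large_tub','small_tub','dropper_bottle','brush','timer','tape_roll']:
    for o in r.cut_out(n,q): print(n,q,round(o['score'],2),o['bbox'])
print(r.get_state()['time_s'])
```

```text
scene tray 0.65 [198.5, 184.6, 116.4, 114.7]
scene large_tub 0.94 [359.1, 148.5, 26.4, 32.4]
scene large_tub 0.86 [226.6, 153.6, 24.6, 35.9]
scene large_tub 0.6 [179.6, 182.5, 33.2, 39.9]
scene small_tub 0.94 [349.2, 183.4, 21.0, 32.5]
scene dropper_bottle 0.64 [315.1, 251.6, 17.7, 35.4]
scene brush 0.54 [332.3, 225.2, 28.0, 22.7]
scene timer 0.83 [148.4, 227.9, 28.7, 35.8]
scene tape_roll 0.91 [290.3, 160.0, 33.4, 31.3]
side tray 0.77 [253.0, 166.9, 67.2, 78.8]
side large_tub 0.76 [205.9, 153.2, 27.9, 27.4]
side large_tub 0.72 [337.1, 217.7, 30.6, 35.5]
side large_tub 0.65 [341.7, 175.2, 26.6, 42.4]
side large_tub 0.63 [190.0, 278.7, 34.1, 49.6]
side small_tub 0.59 [193.4, 238.1, 25.4, 36.7]
side small_tub 0.37 [329.9, 155.0, 21.9, 31.5]
side dropper_bottle 0.56 [206.1, 166.8, 15.2, 36.9]
side brush 0.79 [199.1, 216.0, 14.5, 22.9]
side timer 0.69 [328.5, 154.5, 22.2, 30.3]
side tape_roll 0.62 [260.4, 258.1, 48.0, 41.4]
0.85
```

The scene picture shows the teal-lidded large tub at (299,303), the bottle at (323,268), the brush at (346,238) and the blue-lidded small tub at (360,199). The tray is at (260,240), the timer at (163,245) and the tape roll at (307,174). The green and red tubs are look-alikes. Next I'll measure them.

```bash
cat > m.py <<'E'
from h import *
import sys
def rect(P): return cv2.minAreaRect((P*1000).astype(np.float32))
def run(tag):
  for n in ['scene','side']:
    p,d,m=cap(n,n+tag); W=cloud(d,m); hsv=cv2.cvtColor(p,cv2.COLOR_RGB2HSV)
    H,S,V=[hsv[...,i].astype(int) for i in range(3)]
    ok=(d>0)&(W[...,0]<0.95)&(W[...,2]>-0.01)
    def show(name,mask,k=0):
        mask=mask&ok
        nn,lab,st,_=cv2.connectedComponentsWithStats(mask.astype(np.uint8))
        for i in range(1,nn):
            if st[i,4]<40: continue
            P=W[lab==i]; zt=np.percentile(P[:,2],90); T=P[P[:,2]>zt-0.006] if k==0 else P
            c,s,a=rect(T[:,:2]); (cc,rr)=cv2.minEnclosingCircle((T[:,:2]*1000).astype(np.float32))
            print(n,name,st[i].tolist(),'mean',T.mean(0).round(4),'rect',np.round(c),np.round(s),round(a,1),'circ',np.round(cc),round(rr))
    show('teal',(H>75)&(H<98)&(S>110)&(W[...,2]>0.05)&(W[...,2]<0.1))
    show('blue',(H>100)&(H<122)&(S>110)&(W[...,2]<0.1))
    show('purple',(H>125)&(H<160)&(S>70)&(W[...,2]<0.05))
    # other
    for q in ['tray','timer','dropper_bottle','tape_roll']:
        L=r.cut_out(n,q)
        if L:
            M=L[0]['mask']&ok; P=W[M]; T=P
            if q=='tray': T=P[(P[:,2]>0.02)&(P[:,2]<0.045)]
            if q=='dropper_bottle': T=P[(P[:,2]>0.015)&(P[:,2]<0.11)]
            if q=='timer': T=P[(P[:,2]>0.015)&(P[:,2]<0.1)]
            if len(T)<5: print(n,q,'few');continue
            c,s,a=rect(T[:,:2]); print(n,q,round(L[0]['score'],2),L[0]['bbox'],T.mean(0).round(4),T.max(0).round(3),T.min(0).round(3),'rect',np.round(c),np.round(s),round(a,1))
  print(r.get_state()['time_s'])
if __name__=='__main__': run(sys.argv[1])
E
python3 m.py 1
```

```text
scene teal [286, 286, 30, 30, 614] mean [ 0.4266 -0.0606  0.0726] rect [427. -61.] [55. 63.] 33.2 circ [431. -59.] 32
scene blue [349, 186, 22, 14, 237] mean [ 0.4243 -0.4073  0.0544] rect [ 424. -406.] [51. 49.] 40.3 circ [ 424. -406.] 26
scene purple [333, 228, 26, 18, 230] mean [ 0.4136 -0.2893  0.0208] rect [ 413. -290.] [77. 25.] 62.5 circ [ 414. -291.] 38
scene tray 0.64 [199.4, 185.0, 114.1, 114.6] [ 0.6022 -0.1933  0.0288] [ 0.675 -0.058  0.038] [ 0.521 -0.347  0.02 ] rect [ 598. -203.] [152. 289.] 0.7
scene timer 0.8 [149.7, 225.6, 29.4, 36.1] [ 0.7671 -0.0677  0.0501] [ 0.799 -0.038  0.068] [ 0.741 -0.109  0.015] rect [769. -73.] [69. 55.] 71.2
scene dropper_bottle 0.75 [315.9, 251.1, 16.1, 36.9] [ 0.4195 -0.157   0.0567] [ 0.437 -0.147  0.101] [ 0.404 -0.176  0.015] rect [ 421. -161.] [34. 26.] 14.6
scene tape_roll 0.86 [292.0, 158.9, 34.4, 33.6] [ 0.5852 -0.4538  0.0151] [ 0.646 -0.409  0.027] [ 0.539 -0.505 -0.003] rect [ 586. -457.] [ 93. 101.] 31.2
side teal [208, 151, 22, 12, 209] mean [ 0.4326 -0.0629  0.0729] rect [433. -64.] [59. 59.] 16.6 circ [433. -63.] 32
side teal [382, 160, 15, 8, 46] mean [ 0.8967 -0.0985  0.0668] rect [ 900. -102.] [ 8. 36.] 55.0 circ [902. -99.] 18
side blue [194, 241, 25, 18, 353] mean [ 0.4257 -0.4111  0.0552] rect [ 425. -412.] [54. 52.] 79.7 circ [ 424. -411.] 29
side purple [197, 217, 20, 22, 222] mean [ 0.4151 -0.2992  0.0215] rect [ 416. -297.] [81. 27.] 67.4 circ [ 414. -296.] 40
side tray 0.7 [199.4, 213.2, 14.7, 28.2] [ 0.4157 -0.2967  0.0219] [ 0.438 -0.257  0.025] [ 0.392 -0.334  0.02 ] rect [ 416. -295.] [82. 28.] 66.8
side timer 0.82 [329.3, 153.4, 21.6, 29.0] [ 0.7711 -0.0929  0.0501] [ 0.799 -0.05   0.068] [ 0.746 -0.114  0.015] rect [770. -78.] [65. 52.] 74.6
side dropper_bottle 0.63 [206.4, 170.4, 14.6, 34.1] [ 0.4253 -0.1763  0.0529] [ 0.441 -0.088  0.102] [ 0.407 -0.187  0.015] rect [ 417. -139.] [33. 98.] 13.9
1.35
```

```bash
cat > g.py <<'E'
# usage: g.py x y z(TCP) jawdeg   -> shifts/turns needed (units)
from h import *
import sys
from scipy.spatial.transform import Rotation as Ro
def go(x,y,z,jaw):
    s=r.get_state(); R=Ro.from_euler('xyz',s['eef_rot'],degrees=True).as_matrix()
    j=R[:,1]; cur=np.degrees(np.arctan2(j[1],j[0]))
    dj=(jaw-cur+90)%180-90
    a=np.radians(cur+dj); yx=np.array([np.cos(a),np.sin(a),0]); xx=np.array([0,0,-1.]); T=np.stack([xx,yx,np.cross(xx,yx)],1)
    rv=Ro.from_matrix(R.T@T).as_rotvec(); D=np.array([x,y,z])-s['tcp_pos']
    print('t',round(s['time_s'],2),'pos',s['tcp_pos'].round(4),'jaw',round(cur,2),'dj',round(dj,2),'j6',s['joints'][5].round(1),'w',s['gripper_width'].round(4),'F',s['contact_force'].round(1))
    print('turn units',(rv/0.08).round(2),'shift units now',(R.T@D/0.02).round(2),'after turn',(T.T@D/0.02).round(2))
if __name__=='__main__': go(*map(float,sys.argv[1:5]))
E
python3 g.py 0.42 -0.28 0.25 -25
```

```text
Traceback (most recent call last):
  File "g.py", line 13, in <module>
    if __name__=='__main__': go(*map(float,sys.argv[1:5]))
                             ~~^^^^^^^^^^^^^^^^^^^^^^^^^^^
  File "g.py", line 11, in go
    print('t',round(s['time_s'],2),'pos',s['tcp_pos'].round(4),'jaw',round(cur,2),'dj',round(dj,2),'j6',s['joints'][5].round(1),'w',s['gripper_width'].round(4),'F',s['contact_force'].round(1))
                                                                                                                                    ^^^^^^^^^^^^^^^^^^^^^^^^
AttributeError: 'float' object has no attribute 'round'
```

View pics/wrist0.png

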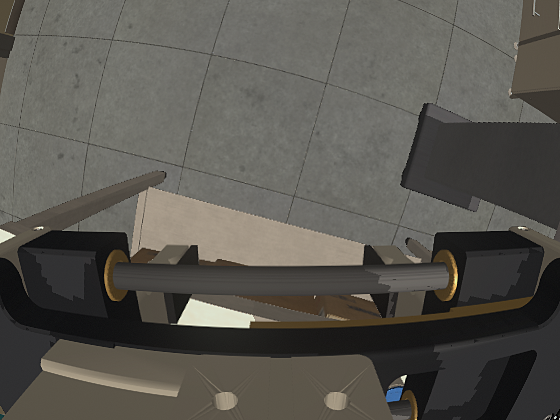

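```bash
sed -i "s/s\['gripper_width'\].round(4)/round(float(s['gripper_width']),4)/" g.py; python3 g.py 0.42 -0.28 0.25 -25
```

```text
t 1.35 pos [ 0.1792 -0.6508  0.2376] jaw 105.4 dj 49.6 j6 -16.5 w 0.0878 F [-0.3 -0.  -1. ]
turn units [-10.82  -0.     0.  ] shift units now [-0.62 14.68 16.53] after turn [-0.62 -3.08 21.89]
```

Emit:
arm_command --plan '[{"dy": 0.67, "dz": 0.74, "wx": -0.9}, {"dy": 0.6, "dz": 0.8, "wx": -0.9}, {"dy": 0.53, "dz": 0.85, "wx": -0.9}, {"dy": 0.46, "dz": 0.89, "wx": -0.9}, {"dy": 0.39, "dz": 0.92, "wx": -0.9}, {"dy": 0.31, "dz": 0.95, "wx": -0.9}, {"dy": 0.24, "dz": 0.97, "wx": -0.9}, {"dy": 0.16, "dz": 0.99, "wx": -0.9}, {"dy": 0.08, "dz": 1, "wx": -0.9}, {"dy": 0, "dz": 1, "wx": -0.9}, {"dy": -0.07, "dz": 1, "wx": -0.9}, {"dy": -0.14, "dz": 1, "wx": -0.9}, {"dy": -0.14, "dz": 1}, {"dy": -0.14, "dz": 1}, {"dy": -0.14, "dz": 1}, {"dy": -0.14, "dz": 1}, {"dy": -0.14, "dz": 1}, {"dy": -0.14, "dz": 1}]' --fingers -1 --force 25

```text
schema error: expected keys dx, dy, dz, wx, wy, wz
```

```bash
python3 g.py 0.40 -0.30 0.25 -25
python3 - <<'E'
from h import *
p,d,m=cap('wrist','wrist1'); np.savez('w1.npz',d=d,R=m['R'],t=m['t'])
E
```

```text
t 1.35 pos [ 0.1792 -0.6508  0.2376] jaw 105.4 dj 49.6 j6 -16.5 w 0.0878 F [-0.3 -0.  -1. ]
turn units [-10.82  -0.     0.  ] shift units now [-0.62 13.98 15.3 ] after turn [-0.62 -2.59 20.56]
```

View pics/wrist1.png

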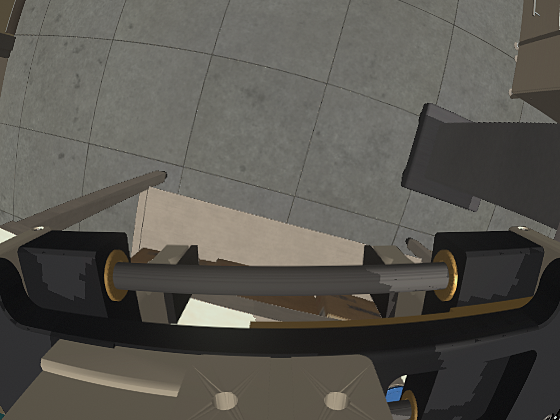

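The move was refused because every row needs all six keys. I'm resending it in full.

Emit:
arm_command --plan '[{"dx": 0, "dy": 0.67, "dz": 0.74, "wx": -0.9, "wy": 0, "wz": 0}, {"dx": 0, "dy": 0.6, "dz": 0.8, "wx": -0.9, "wy": 0, "wz": 0}, {"dx": 0, "dy": 0.53, "dz": 0.85, "wx": -0.9, "wy": 0, "wz": 0}, {"dx": 0, "dy": 0.46, "dz": 0.89, "wx": -0.9, "wy": 0, "wz": 0}, {"dx": 0, "dy": 0.39, "dz": 0.92, "wx": -0.9, "wy": 0, "wz": 0}, {"dx": 0, "dy": 0.31, "dz": 0.95, "wx": -0.9, "wy": 0, "wz": 0}, {"dx": 0, "dy": 0.24, "dz": 0.97, "wx": -0.9, "wy": 0, "wz": 0}, {"dx": 0, "dy": 0.16, "dz": 0.99, "wx": -0.9, "wy": 0, "wz": 0}, {"dx": 0, "dy": 0.08, "dz": 1, "wx": -0.9, "wy": 0, "wz": 0}, {"dx": 0, "dy": 0, "dz": 1, "wx": -0.9, "wy": 0, "wz": 0}, {"dx": 0, "dy": -0.07, "dz": 1, "wx": -0.9, "wy": 0, "wz": 0}, {"dx": 0, "dy": -0.14, "dz": 1, "wx": -0.9, "wy": 0, "wz": 0}, {"dx": 0, "dy": -0.14, "dz": 1, "wx": 0, "wy": 0, "wz": 0}, {"dx": 0, "dy": -0.14, "dz": 1, "wx": 0, "wy": 0, "wz": 0}, {"dx": 0, "dy": -0.14, "dz": 1, "wx": 0, "wy": 0, "wz": 0}, {"dx": 0, "dy": -0.14, "dz": 1, "wx": 0, "wy": 0, "wz": 0}, {"dx": 0, "dy": -0.14, "dz": 1, "wx": 0, "wy": 0, "wz": 0}, {"dx": 0, "dy": -0.14, "dz": 1, "wx": 0, "wy": 0, "wz": 0}]' --fingers -1 --force 25

```text
time_s: 2.9
tcp_pos: [0.3845, -0.3384, 0.2378]
eef_rot: [-107.8, 89.9, -40.7]
contact_force: [0.1, -0.4, 0.1]
gripper_width: 0.0874
```

```bash
python3 g.py 0.40 -0.30 0.25 -25
python3 - <<'E'
from h import *
p,d,m=cap('wrist','wrist2'); np.savez('w2.npz',d=d,R=m['R'],t=m['t'])
E
```

```text
t 2.9 pos [ 0.3845 -0.3384  0.2378] jaw 157.15 dj -2.15 j6 -3.6 w 0.0874 F [ 0.1 -0.4  0.1]
turn units [ 0.47 -0.01  0.03] shift units now [-0.61  0.03  2.07] after turn [-0.61  0.11  2.07]
```

View pics/wrist2.png

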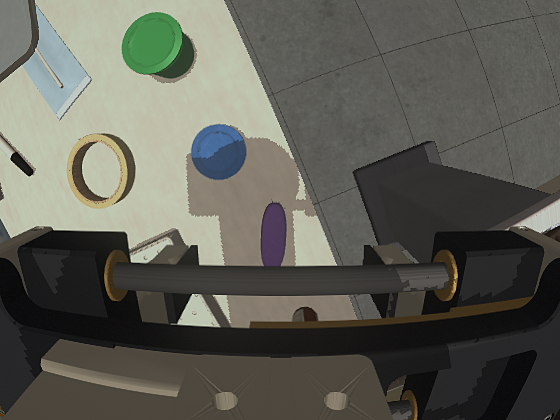

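The wrist view shows the brush at (273,235), the small tub at (219,152) and the tape roll at (101,170). I'll measure the brush and tub from this picture.

```bash
cat > wm.py <<'E'
from h import *
import sys
def run(tag):
    p,d,m=cap('wrist',tag); W=cloud(d,m,True); hsv=cv2.cvtColor(p,cv2.COLOR_RGB2HSV); H,S,V=[hsv[...,i].astype(int) for i in range(3)]
    v,u=np.mgrid[0:420,0:560]
    ok=(d>0)&(W[...,2]>0.01)&(W[...,2]<0.12)
    for name,mk in [('teal',(H>75)&(H<98)&(S>90)),('blue',(H>98)&(H<122)&(S>90)),('purple',(H>122)&(H<165)&(S>60))]:
        nn,lab,st,_=cv2.connectedComponentsWithStats((mk&ok).astype(np.uint8))
        for i in range(1,nn):
            if st[i,4]<80: continue
            P=W[lab==i]; zt=np.percentile(P[:,2],80); T=P[P[:,2]>zt-0.005] if name!='purple' else P
            c,s,a=cv2.minAreaRect((T[:,:2]*1000).astype(np.float32)); (cc,rr)=cv2.minEnclosingCircle((T[:,:2]*1000).astype(np.float32))
            print(name,st[i].tolist(),T.mean(0).round(4),'rect',np.round(c,1),np.round(s,1),round(a,1),'circ',np.round(cc,1),round(rr,1))
    return p,d,m,W
if __name__=='__main__': run(sys.argv[1])
E
python3 wm.py wrist3
```

```text
blue [192, 122, 54, 55, 2339] [ 0.4244 -0.4103  0.0562] rect [ 424.9 -410.4] [55.9 55.8] 67.0 circ [ 424.7 -410.4] 28.5
purple [262, 201, 25, 65, 1364] [ 0.4128 -0.2963  0.0225] rect [ 412.7 -295.5] [78.8 28.2] 66.4 circ [ 415.5 -296.6] 39.7
```

```bash
python3 g.py 0.415 -0.294 0.015 -23.5
```

```text
t 3.0 pos [ 0.3852 -0.3376  0.238 ] jaw 157.28 dj -0.78 j6 -3.5 w 0.0877 F [-0.8 -0.4 -0.3]
turn units [ 0.17 -0.01  0.04] shift units now [11.15 -0.5   2.59] after turn [11.15 -0.5   2.59]
```

Emit:
arm_command --plan '[{"dx": 0.7, "dy": -0.16, "dz": 0.86, "wx": 0.06, "wy": 0, "wz": 0.01}, {"dx": 0.7, "dy": -0.17, "dz": 0.86, "wx": 0.06, "wy": 0, "wz": 0.01}, {"dx": 0.7, "dy": -0.17, "dz": 0.86, "wx": 0.06, "wy": 0, "wz": 0.01}, {"dx": 1, "dy": 0, "dz": 0, "wx": 0, "wy": 0, "wz": 0}, {"dx": 1, "dy": 0, "dz": 0, "wx": 0, "wy": 0, "wz": 0}, {"dx": 1, "dy": 0, "dz": 0, "wx": 0, "wy": 0, "wz": 0}, {"dx": 1, "dy": 0, "dz": 0, "wx": 0, "wy": 0, "wz": 0}, {"dx": 1, "dy": 0, "dz": 0, "wx": 0, "wy": 0, "wz": 0}, {"dx": 1, "dy": 0, "dz": 0, "wx": 0, "wy": 0, "wz": 0}, {"dx": 1, "dy": 0, "dz": 0, "wx": 0, "wy": 0, "wz": 0}, {"dx": 0.3, "dy": 0, "dz": 0, "wx": 0, "wy": 0, "wz": 0}]'

```text
time_s: 3.92
tcp_pos: [0.4198, -0.2966, 0.0478]
eef_rot: [-94.1, 89.2, -27.5]
contact_force: [-0.9, 0.7, -0.4]
gripper_width: 0.0874
```

```bash
python3 g.py 0.415 -0.294 0.015 -23.5; python3 -c "
from h import *
cap('side','side4')"
```

```text
t 3.92 pos [ 0.4198 -0.2966  0.0478] jaw 156.6 dj -0.1 j6 -10.5 w 0.0874 F [-0.9  0.7 -0.4]
turn units [ 0.02 -0.01  0.17] shift units now [1.64 0.3  0.03] after turn [1.64 0.27 0.03]
```

View pics/side4.png

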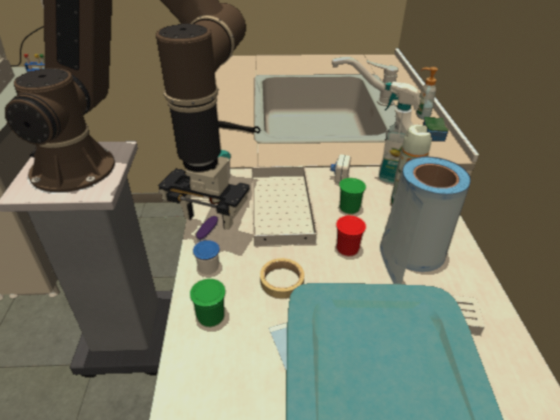

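Emit:
arm_command --plan '[{"dx": 0.8, "dy": 0.2, "dz": 0, "wx": 0, "wy": 0, "wz": 0.1}, {"dx": 0.6, "dy": 0.1, "dz": 0, "wx": 0, "wy": 0, "wz": 0.06}, {"dx": 0.3, "dy": 0, "dz": 0, "wx": 0, "wy": 0, "wz": 0}]'

```text
time_s: 4.22
tcp_pos: [0.4165, -0.296, 0.0154]
eef_rot: [-106.8, 89.7, -40.2]
contact_force: [-0.5, -0.4, 0.3]
gripper_width: 0.0874
```

```bash
python3 g.py 0.415 -0.294 0.015 -23.5
```

```text
t 4.22 pos [ 0.4165 -0.296   0.0154] jaw 156.63 dj -0.13 j6 -10.3 w 0.0874 F [-0.5 -0.4  0.3]
turn units [ 0.03 -0.02  0.06] shift units now [0.02 0.11 0.06] after turn [0.02 0.11 0.06]
```

Close on the brush and lift it.

Emit:
arm_command --plan '[{"dx": 0, "dy": 0, "dz": 0, "wx": 0, "wy": 0, "wz": 0}, {"dx": 0, "dy": 0, "dz": 0, "wx": 0, "wy": 0, "wz": 0}, {"dx": 0, "dy": 0, "dz": 0, "wx": 0, "wy": 0, "wz": 0}, {"dx": 0, "dy": 0, "dz": 0, "wx": 0, "wy": 0, "wz": 0}, {"dx": 0, "dy": 0, "dz": 0, "wx": 0, "wy": 0, "wz": 0}, {"dx": 0, "dy": 0, "dz": 0, "wx": 0, "wy": 0, "wz": 0}, {"dx": 0, "dy": 0, "dz": 0, "wx": 0, "wy": 0, "wz": 0}, {"dx": 0, "dy": 0, "dz": 0, "wx": 0, "wy": 0, "wz": 0}]' --fingers 1 --force 20

```text
time_s: 4.88
tcp_pos: [0.419, -0.2971, 0.0188]
eef_rot: [-96.6, 89.4, -30.0]
contact_force: [-0.2, 0.5, -1.3]
gripper_width: 0.0399
```

Emit:
arm_command --plan '[{"dx": -0.3, "dy": 0, "dz": 0, "wx": 0, "wy": 0, "wz": 0}, {"dx": -0.8, "dy": 0, "dz": 0, "wx": 0, "wy": 0, "wz": 0}, {"dx": -1, "dy": 0, "dz": 0, "wx": 0, "wy": 0, "wz": 0}, {"dx": -1, "dy": 0, "dz": 0, "wx": 0, "wy": 0, "wz": 0}, {"dx": -1, "dy": 0, "dz": 0, "wx": 0, "wy": 0, "wz": 0}, {"dx": -1, "dy": 0, "dz": 0, "wx": 0, "wy": 0, "wz": 0}]'

```text
time_s: 5.38
tcp_pos: [0.4145, -0.2955, 0.1222]
eef_rot: [173.1, 89.9, -120.2]
contact_force: [0.0, -0.5, -0.2]
gripper_width: 0.002
```

```bash
python3 g.py 0.598 -0.290 0.12 90
python3 - <<'E'
from h import *
cap('scene','scene5');cap('side','side5')
p,d,m=cap('wrist','wrist5')
E
cd pics; python3 -c "
import cv2,numpy as np
a=cv2.imread('scene5.png');b=cv2.imread('side5.png');c=cv2.resize(np.hstack([a,b]),(800,300));cv2.imwrite('c5.png',c)"
```

```text
t 5.38 pos [ 0.4145 -0.2955  0.1222] jaw 156.64 dj -66.64 j6 -10.2 w 0.002 F [ 0.  -0.5 -0.2]
turn units [ 1.454e+01 -3.000e-02  1.000e-02] shift units now [ 0.1  -8.31  3.89] after turn [0.11 0.27 9.17]
```

View pics/c5.png

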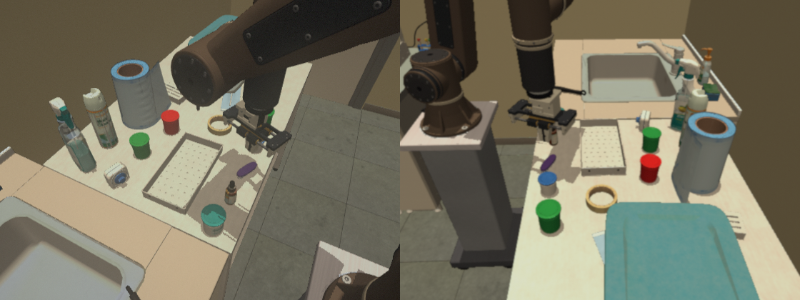

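View pics/wrist5.png

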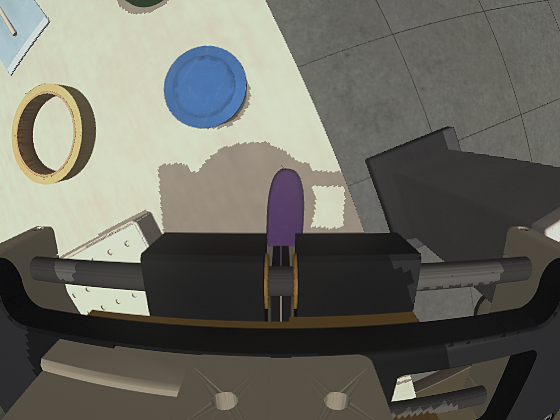

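The fingers hadn't finished closing when I lifted, so the brush is still on the table. I'll reopen part way, re-measure and wait longer this time.

Emit:
arm_command --plan '[{"dx": 0, "dy": 0, "dz": 0, "wx": 0, "wy": 0, "wz": 0}, {"dx": 0, "dy": 0, "dz": 0, "wx": 0, "wy": 0, "wz": 0}, {"dx": 0, "dy": 0, "dz": 0, "wx": 0, "wy": 0, "wz": 0}, {"dx": 0, "dy": 0, "dz": 0, "wx": 0, "wy": 0, "wz": 0}, {"dx": 0, "dy": 0, "dz": 0, "wx": 0, "wy": 0, "wz": 0}, {"dx": 0, "dy": 0, "dz": 0, "wx": 0, "wy": 0, "wz": 0}, {"dx": 0, "dy": 0, "dz": 0, "wx": 0, "wy": 0, "wz": 0}, {"dx": 0, "dy": 0, "dz": 0, "wx": 0, "wy": 0, "wz": 0}]' --fingers -0.3

```text
time_s: 6.2
tcp_pos: [0.4135, -0.295, 0.1197]
eef_rot: [130.0, 89.8, -163.3]
contact_force: [-0.8, 0.2, 0.0]
gripper_width: 0.0483
```

```bash
python3 m.py 6 | grep -E "purple|blue"; python3 wm.py wrist6;  python3 g.py 0.415 -0.294 0.015 -23.5
```

```text
side blue [194, 241, 25, 18, 360] mean [ 0.4259 -0.411   0.0553] rect [ 426. -412.] [51. 56.] 4.6 circ [ 426. -411.] 29
side purple [198, 217, 20, 22, 218] mean [ 0.4165 -0.2994  0.0214] rect [ 416. -298.] [79. 26.] 62.1 circ [ 419. -299.] 39
blue [155, 45, 84, 84, 5466] [ 0.4242 -0.4095  0.0562] rect [ 424.8 -410.1] [56.7 57.2] 59.6 circ [ 425.  -410.2] 28.9
purple [261, 170, 38, 96, 3091] [ 0.414  -0.2973  0.0225] rect [ 414.1 -296.8] [77.6 29. ] 65.7 circ [ 416.1 -297.5] 39.3
t 6.75 pos [ 0.4136 -0.295   0.12  ] jaw 156.62 dj -0.12 j6 -10.2 w 0.0569 F [ 0.  -0.1 -0.1]
turn units [ 0.03 -0.03 -0.02] shift units now [ 5.25 -0.05  0.09] after turn [ 5.25 -0.04  0.07]
```

Emit:
arm_command --plan '[{"dx": 1, "dy": 0, "dz": 0, "wx": 0, "wy": 0, "wz": 0}, {"dx": 1, "dy": 0, "dz": 0.05, "wx": 0, "wy": 0, "wz": 0}, {"dx": 1, "dy": 0, "dz": 0.05, "wx": 0, "wy": 0, "wz": 0}, {"dx": 1, "dy": 0, "dz": 0, "wx": 0, "wy": 0, "wz": 0}, {"dx": 0.8, "dy": 0, "dz": 0, "wx": 0, "wy": 0, "wz": 0}, {"dx": 0.4, "dy": 0, "dz": 0, "wx": 0, "wy": 0, "wz": 0}]'

```text
time_s: 7.25
tcp_pos: [0.418, -0.2946, 0.016]
eef_rot: [-98.8, 89.5, -32.1]
contact_force: [0.4, 0.4, -0.2]
gripper_width: 0.0569
```

```bash
python3 g.py 0.415 -0.294 0.014 -23.5
```

```text
t 7.25 pos [ 0.418  -0.2946  0.016 ] jaw 156.67 dj -0.17 j6 -10.5 w 0.0569 F [ 0.4  0.4 -0.2]
turn units [ 0.04 -0.02  0.1 ] shift units now [ 0.1   0.15 -0.03] after turn [ 0.1   0.15 -0.03]
```

Emit:
arm_command --plan '[{"dx": 0.1, "dy": 0.15, "dz": 0, "wx": 0, "wy": 0, "wz": 0.1}, {"dx": 0, "dy": 0, "dz": 0, "wx": 0, "wy": 0, "wz": 0}, {"dx": 0.05, "dy": 0, "dz": 0, "wx": 0, "wy": 0, "wz": 0}, {"dx": 0.05, "dy": 0, "dz": 0, "wx": 0, "wy": 0, "wz": 0}, {"dx": 0, "dy": 0, "dz": 0, "wx": 0, "wy": 0, "wz": 0}, {"dx": 0, "dy": 0, "dz": 0, "wx": 0, "wy": 0, "wz": 0}, {"dx": 0, "dy": 0, "dz": 0, "wx": 0, "wy": 0, "wz": 0}, {"dx": 0, "dy": 0, "dz": 0, "wx": 0, "wy": 0, "wz": 0}]' --fingers 1 --force 20

```text
time_s: 7.92
tcp_pos: [0.4164, -0.2938, 0.0137]
eef_rot: [-126.3, 89.9, -59.6]
contact_force: [0.7, 0.0, -0.7]
gripper_width: 0.0287
```

```bash
python3 g.py 0.598 -0.290 0.12 90;python3 g.py 0.415 -0.294 0.014 -23.5
```

```text
t 7.92 pos [ 0.4164 -0.2938  0.0137] jaw 156.69 dj -66.69 j6 -10.4 w 0.0287 F [ 0.7  0.  -0.7]
turn units [14.55 -0.    0.03] shift units now [-5.31 -8.27  3.76] after turn [-5.31  0.19  9.08]
t 7.92 pos [ 0.4164 -0.2938  0.0137] jaw 156.69 dj -0.19 j6 -10.4 w 0.0287 F [ 0.7  0.  -0.7]
turn units [ 0.04 -0.01  0.02] shift units now [-0.01  0.06 -0.04] after turn [-0.01  0.06 -0.04]
```

Emit:
arm_command --plan '[{"dx": 0, "dy": 0, "dz": 0, "wx": 0, "wy": 0, "wz": 0}, {"dx": 0, "dy": 0, "dz": 0, "wx": 0, "wy": 0, "wz": 0}, {"dx": 0, "dy": 0, "dz": 0, "wx": 0, "wy": 0, "wz": 0}, {"dx": -0.3, "dy": 0, "dz": 0, "wx": 0, "wy": 0, "wz": 0}, {"dx": -0.7, "dy": 0, "dz": 0, "wx": 0, "wy": 0, "wz": 0}, {"dx": -1, "dy": 0, "dz": 0, "wx": 0, "wy": 0, "wz": 0}, {"dx": -1, "dy": 0, "dz": 0, "wx": 0, "wy": 0, "wz": 0}, {"dx": -1, "dy": 0, "dz": 0, "wx": 0, "wy": 0, "wz": 0}, {"dx": -1, "dy": 0, "dz": 0, "wx": 0, "wy": 0, "wz": 0}]'

```text
time_s: 8.67
tcp_pos: [0.4125, -0.2925, 0.115]
eef_rot: [104.5, 89.5, 171.2]
contact_force: [-0.4, -0.1, -0.9]
gripper_width: 0.0287
```

```bash
python3 g.py 0.598 -0.290 0.12 90; python3 wm.py wrist7
python3 - <<'E'
from h import *
d=np.load('scene0.npz');p=d['p'];m=r.camera_model('scene');W=cloud(d['d'],m)
def fit(W,dd,tag):
    M=(dd>0)&(W[...,2]>0.027)&(W[...,2]<0.042)&(abs(W[...,0]-.6)<.1)&(abs(W[...,1]+.2)<.17)
    n,lab,st,_=cv2.connectedComponentsWithStats(M.astype(np.uint8),connectivity=8)
    for i in range(1,n):
        if st[i,4]>30:
            c,s,a=cv2.minAreaRect((W[lab==i][:,:2]*1000).astype(np.float32)); print(tag,st[i].tolist(),np.round(c,1),np.round(s,1),round(a,2))
    c,s,a=cv2.minAreaRect((W[M][:,:2]*1000).astype(np.float32)); print(tag,'all',np.round(c,1),np.round(s,1),round(a,2))
fit(W,d['d'],'scene')
d=np.load('side0.npz');W=cloud(d['d'],r.camera_model('side'));fit(W,d['d'],'side')
E
```

```text
t 8.67 pos [ 0.4125 -0.2925  0.115 ] jaw 156.64 dj -66.64 j6 -10.4 w 0.0287 F [-0.4 -0.1 -0.9]
turn units [14.54 -0.09 -0.08] shift units now [-0.34 -8.46  3.79] after turn [-0.25  0.13  9.28]
blue [149, 40, 86, 86, 5664] [ 0.4242 -0.4095  0.0562] rect [ 424.6 -410.1] [56.6 57.2] 27.4 circ [ 424.6 -410.2] 28.9
scene [198, 184, 114, 110, 675] [ 598.2 -202.6] [152.4 289.1] 0.68
scene all [ 598.2 -202.6] [152.4 289.1] 0.68
side [252, 166, 66, 73, 528] [ 600.  -203.1] [151.3 292.1] 0.94
side all [ 600.  -203.1] [151.3 292.1] 0.94
```

View pics/wrist7.png

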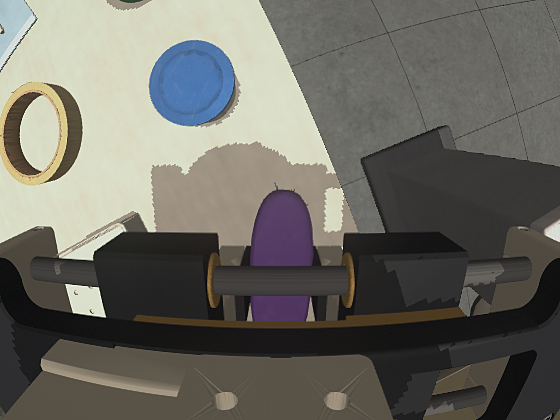

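```bash
cat > held.py <<'E'
from h import *
from scipy.spatial.transform import Rotation as Ro
s=r.get_state();p,d,m=cap('wrist','wheld');W=cloud(d,m,True);hsv=cv2.cvtColor(p,cv2.COLOR_RGB2HSV)
M=(hsv[...,0]>122)&(hsv[...,0]<165)&(hsv[...,1]>60)&(d>0)
R=Ro.from_euler('xyz',s['eef_rot'],degrees=True).as_matrix()
P=(W[M]-s['tcp_pos'])@R
print(len(P),'tool frame pct2,50,98',np.percentile(P,[1,50,99],axis=0).round(4))
E
python3 held.py;python3 g.py 0.6 -0.290 0.12 90.8
```

```text
5521 tool frame pct2,50,98 [[-0.017  -0.0145 -0.0419]
 [-0.0105 -0.0001 -0.0186]
 [-0.0068  0.0137  0.0209]]
t 8.77 pos [ 0.4149 -0.2934  0.1175] jaw 156.68 dj -65.88 j6 -10.4 w 0.0283 F [ 0.5  0.6 -0.7]
turn units [ 1.437e+01 -4.000e-02 -1.000e-02] shift units now [-0.15 -8.43  3.82] after turn [-0.13  0.04  9.26]
```

Emit:
arm_command --plan '[{"dx": -0.1, "dy": -0.55, "dz": 0.28, "wx": 0.96, "wy": 0, "wz": 0}, {"dx": 0, "dy": -0.53, "dz": 0.32, "wx": 0.96, "wy": 0, "wz": 0}, {"dx": 0, "dy": -0.51, "dz": 0.36, "wx": 0.96, "wy": 0, "wz": 0}, {"dx": 0, "dy": -0.48, "dz": 0.4, "wx": 0.96, "wy": 0, "wz": 0}, {"dx": 0, "dy": -0.44, "dz": 0.43, "wx": 0.96, "wy": 0, "wz": 0}, {"dx": 0, "dy": -0.41, "dz": 0.46, "wx": 0.96, "wy": 0, "wz": 0}, {"dx": 0, "dy": -0.37, "dz": 0.49, "wx": 0.96, "wy": 0, "wz": 0}, {"dx": 0, "dy": -0.33, "dz": 0.52, "wx": 0.96, "wy": 0, "wz": 0}, {"dx": 0, "dy": -0.29, "dz": 0.55, "wx": 0.96, "wy": 0, "wz": 0}, {"dx": 0, "dy": -0.25, "dz": 0.57, "wx": 0.96, "wy": 0, "wz": 0}, {"dx": 0, "dy": -0.21, "dz": 0.58, "wx": 0.96, "wy": 0, "wz": 0}, {"dx": 0, "dy": -0.16, "dz": 0.6, "wx": 0.96, "wy": 0, "wz": 0}, {"dx": 0, "dy": -0.11, "dz": 0.61, "wx": 0.96, "wy": 0, "wz": 0}, {"dx": 0, "dy": -0.06, "dz": 0.62, "wx": 0.96, "wy": 0, "wz": 0}, {"dx": 0, "dy": -0.02, "dz": 0.62, "wx": 0.96, "wy": 0, "wz": 0}]'

```text
time_s: 10.02
tcp_pos: [0.6014, -0.2845, 0.1148]
eef_rot: [163.1, 89.4, 160.5]
contact_force: [-0.2, -0.8, -0.9]
gripper_width: 0.0286
```

```bash
python3 g.py 0.6 -0.290 0.07 90.8
```

```text
t 10.02 pos [ 0.6014 -0.2845  0.1148] jaw 87.37 dj 3.43 j6 -83.9 w 0.0286 F [-0.2 -0.8 -0.9]
turn units [-0.75 -0.13 -0.05] shift units now [ 2.24 -0.29 -0.03] after turn [ 2.24 -0.28 -0.08]
```

Emit:
arm_command --plan '[{"dx": 0.5, "dy": -0.14, "dz": 0, "wx": -0.4, "wy": -0.07, "wz": 0}, {"dx": 0.9, "dy": -0.14, "dz": 0, "wx": -0.35, "wy": -0.06, "wz": 0}, {"dx": 0.8, "dy": 0, "dz": 0, "wx": 0, "wy": 0, "wz": 0}, {"dx": 0, "dy": 0, "dz": 0, "wx": 0, "wy": 0, "wz": 0}]'

```text
time_s: 10.35
tcp_pos: [0.6034, -0.2895, 0.0675]
eef_rot: [96.1, 89.8, 96.8]
contact_force: [-1.4, -0.0, -1.4]
gripper_width: 0.0288
```

```bash
python3 g.py 0.6 -0.290 0.017 90.8
python3 - <<'E'
from h import *
cap('side','side8');cap('wrist','wrist8')
E
```

```text
t 10.35 pos [ 0.6034 -0.2895  0.0675] jaw 90.67 dj 0.13 j6 -80.1 w 0.0288 F [-1.4 -0.  -1.4]
turn units [-0.03 -0.01 -0.05] shift units now [ 2.52 -0.03 -0.17] after turn [ 2.52 -0.02 -0.17]
```

View pics/side8.png

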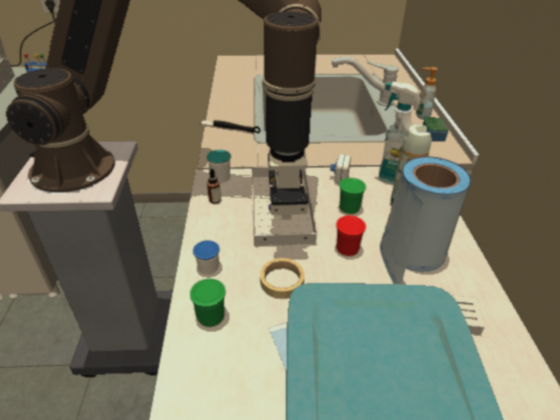

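View pics/wrist8.png

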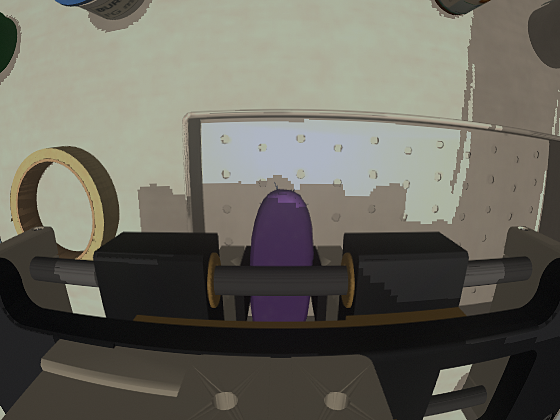

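Run:
```python
from h import *
p,d,m=cap('wrist','wrist9');W=cloud(d,m,True)
v,u=np.mgrid[0:420,0:560]
M=(d>0)&(W[...,2]>0.033)&(W[...,2]<0.039)&(v<235)
a=M&(u>210)&(u<540)&(v<150); P=W[a]; print('far wall',len(P),P.min(0).round(4),P.max(0).round(4)); k=np.polyfit(P[:,1],P[:,0],1); print(k, np.percentile(P[:,0]-np.polyval(k,P[:,1]),[2,98]).round(4), np.polyval(k,-.2))
b=M&(u>180)&(u<205)&(v>125); P=W[b]; print('end wall',len(P),P.min(0).round(4) if len(P) else 0,P.max(0).round(4) if len(P) else 0)
F=(d>0)&(u>210)&(u<540)&(v>125)&(v<170); print('floor z',np.percentile(W[F][:,2],[10,50,90]).round(4))
```

```text
far wall 1984 [ 0.4365 -0.3313  0.033 ] [ 0.5278 -0.1094  0.0387]
[-0.04706731  0.5120246 ] [-0.0793  0.0065] 0.5214380581661352
end wall 597 [ 0.5335 -0.3483  0.0332] [ 0.5967 -0.3436  0.0377]
floor z [0.0007 0.0017 0.0027]
```

Emit:
arm_command --plan '[{"dx": 0.8, "dy": -0.02, "dz": -0.1, "wx": 0, "wy": 0, "wz": -0.03}, {"dx": 0.8, "dy": 0, "dz": -0.05, "wx": 0, "wy": 0, "wz": -0.02}, {"dx": 0.6, "dy": 0, "dz": 0, "wx": 0, "wy": 0, "wz": 0}, {"dx": 0.2, "dy": 0, "dz": 0, "wx": 0, "wy": 0, "wz": 0}]'

```text
time_s: 10.83
tcp_pos: [0.6071, -0.2919, 0.029]
eef_rot: [-20.5, 89.1, -19.7]
contact_force: [0.0, -0.4, -0.7]
gripper_width: 0.0286
```

```bash
python3 g.py 0.6 -0.290 0.016 90.8
```

```text
t 10.83 pos [ 0.6071 -0.2919  0.029 ] jaw 90.75 dj 0.05 j6 -80.4 w 0.0286 F [ 0.  -0.4 -0.7]
turn units [-0.01  0.18  0.07] shift units now [ 0.64  0.1  -0.36] after turn [ 0.65  0.1  -0.35]
```

Emit:
arm_command --plan '[{"dx": 0.25, "dy": 0.07, "dz": -0.2, "wx": 0, "wy": 0.1, "wz": 0.05}, {"dx": 0.25, "dy": 0.03, "dz": -0.15, "wx": 0, "wy": 0.08, "wz": 0.02}, {"dx": 0.1, "dy": 0, "dz": 0, "wx": 0, "wy": 0, "wz": 0}, {"dx": 0, "dy": 0, "dz": 0, "wx": 0, "wy": 0, "wz": 0}]'

```text
time_s: 11.17
tcp_pos: [0.6004, -0.29, 0.0175]
eef_rot: [59.1, 90.0, 59.9]
contact_force: [0.2, 0.2, -1.0]
gripper_width: 0.029
```

```bash
python3 g.py 0.6 -0.290 0.016 90.8
```

```text
t 11.17 pos [ 0.6004 -0.29    0.0175] jaw 90.77 dj 0.03 j6 -80.1 w 0.029 F [ 0.2  0.2 -1. ]
turn units [-0.01  0.   -0.  ] shift units now [ 0.08  0.   -0.02] after turn [ 0.08  0.   -0.02]
```

Emit:
arm_command --plan '[{"dx": 0.08, "dy": 0, "dz": 0, "wx": 0, "wy": 0, "wz": 0}, {"dx": 0, "dy": 0, "dz": 0, "wx": 0, "wy": 0, "wz": 0}, {"dx": 0, "dy": 0, "dz": 0, "wx": 0, "wy": 0, "wz": 0}]'

```text
time_s: 11.42
tcp_pos: [0.6012, -0.2903, 0.0168]
eef_rot: [-8.4, 89.9, -7.6]
contact_force: [-0.7, -0.7, -0.5]
gripper_width: 0.0289
```

Emit:
arm_command --plan '[{"dx": 0, "dy": 0, "dz": 0, "wx": 0, "wy": 0, "wz": 0}, {"dx": 0, "dy": 0, "dz": 0, "wx": 0, "wy": 0, "wz": 0}, {"dx": 0, "dy": 0, "dz": 0, "wx": 0, "wy": 0, "wz": 0}, {"dx": 0, "dy": 0, "dz": 0, "wx": 0, "wy": 0, "wz": 0}]' --fingers 0

```text
time_s: 11.75
tcp_pos: [0.6021, -0.2905, 0.018]
eef_rot: [-14.3, 89.8, -13.5]
contact_force: [0.1, -0.3, -0.9]
gripper_width: 0.0433
```

```bash
python3 g.py 0.6 -0.290 0.016 90.8
```

```text
t 11.75 pos [ 0.6021 -0.2905  0.018 ] jaw 90.8 dj -0.0 j6 -80.1 w 0.0433 F [ 0.1 -0.3 -0.9]
turn units [0.   0.04 0.01] shift units now [ 0.1   0.03 -0.1 ] after turn [ 0.1   0.03 -0.1 ]
```

Emit:
arm_command --plan '[{"dx": -0.5, "dy": 0, "dz": -0.1, "wx": 0, "wy": 0, "wz": 0}, {"dx": -1, "dy": 0, "dz": 0, "wx": 0, "wy": 0, "wz": 0}, {"dx": -1, "dy": 0, "dz": 0, "wx": 0, "wy": 0, "wz": 0}, {"dx": -1, "dy": 0, "dz": 0, "wx": 0, "wy": 0, "wz": 0}, {"dx": -1, "dy": 0, "dz": 0, "wx": 0, "wy": 0, "wz": 0}, {"dx": -1, "dy": 0, "dz": 0, "wx": 0, "wy": 0, "wz": 0}, {"dx": -1, "dy": 0, "dz": 0, "wx": 0, "wy": 0, "wz": 0}, {"dx": -1, "dy": 0, "dz": 0, "wx": 0, "wy": 0, "wz": 0}, {"dx": -1, "dy": 0, "dz": 0, "wx": 0, "wy": 0, "wz": 0}]'

```text
time_s: 12.5
tcp_pos: [0.5951, -0.2898, 0.1964]
eef_rot: [168.7, 89.8, 169.5]
contact_force: [1.0, 0.2, -0.6]
gripper_width: 0.044
```

```bash
python3 g.py 0.47 -0.163 0.20 90; python3 wm.py wrist10; python3 -c "
from h import *
cap('side','side10')"
```

```text
t 12.5 pos [ 0.5951 -0.2898  0.1964] jaw 90.77 dj -0.77 j6 -80.1 w 0.044 F [ 1.   0.2 -0.6]
turn units [ 0.17 -0.05 -0.01] shift units now [-0.15  6.43 -6.17] after turn [-0.18  6.34 -6.26]
teal [487, 26, 49, 64, 2397] [ 0.4328 -0.0637  0.074 ] rect [431.6 -61.7] [66.2 68.5] 10.8 circ [431.8 -62.2] 34.8
blue [128, 3, 57, 56, 2398] [ 0.4256 -0.4094  0.0561] rect [ 425.  -410.3] [57.4 56.3] 41.3 circ [ 425.  -410.1] 29.1
purple [266, 167, 29, 79, 1925] [ 0.6002 -0.2916  0.0245] rect [ 601.2 -291.4] [81.2 28.4] 0.0 circ [ 601.2 -291.5] 40.8
```

View pics/wrist10.png

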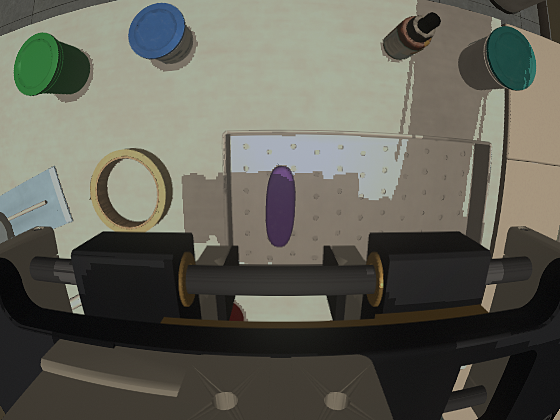

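View pics/side10.png

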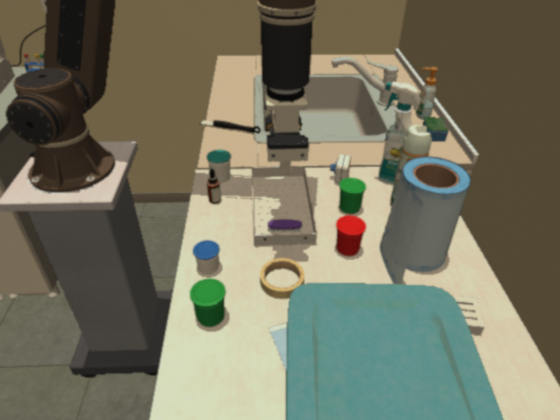

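Run:
```python
from h import *
p,d,m=cap('wrist','wrist11');W=cloud(d,m,True)
M=(d>0)&(abs(W[...,0]-.42)<.05)&(abs(W[...,1]+.163)<.045)
for lo,hi in [(.08,.106),(.062,.076),(.02,.058)]:
    P=W[M&(W[...,2]>lo)&(W[...,2]<hi)]
    if len(P)>5: print(lo,len(P),P.mean(0).round(4),np.percentile(P,2,axis=0).round(4),np.percentile(P,98,axis=0).round(4))
for n in ['scene','side']:
  d=np.load(n+'0.npz')['d'];W=cloud(d,r.camera_model(n))
  M=(d>0)&(abs(W[...,0]-.42)<.05)&(abs(W[...,1]+.163)<.045)
  for lo,hi in [(.08,.106),(.062,.076),(.02,.058)]:
    P=W[M&(W[...,2]>lo)&(W[...,2]<hi)]
    if len(P)>5: print(n,lo,len(P),P.mean(0).round(4),np.percentile(P,2,axis=0).round(4),np.percentile(P,98,axis=0).round(4))
```

```text
0.08 292 [ 0.4248 -0.1694  0.094 ] [ 0.4178 -0.1741  0.0815] [ 0.4298 -0.1624  0.1021]
0.062 230 [ 0.4282 -0.173   0.0698] [ 0.415  -0.1791  0.0622] [ 0.4348 -0.158   0.0759]
0.02 574 [ 0.432  -0.1765  0.0414] [ 0.4151 -0.1844  0.0209] [ 0.4401 -0.1583  0.0576]
scene 0.08 60 [ 0.421  -0.1629  0.0925] [ 0.4152 -0.1705  0.0809] [ 0.4276 -0.1587  0.1005]
scene 0.062 76 [ 0.4202 -0.1592  0.0705] [ 0.4107 -0.1706  0.0621] [ 0.4329 -0.1539  0.0757]
scene 0.02 195 [ 0.4187 -0.1541  0.0413] [ 0.4048 -0.1692  0.0206] [ 0.4368 -0.1481  0.0578]
side 0.08 38 [ 0.4246 -0.1704  0.091 ] [ 0.419  -0.1744  0.0805] [ 0.4298 -0.1656  0.1001]
side 0.062 51 [ 0.4241 -0.1741  0.0707] [ 0.412  -0.1805  0.0631] [ 0.4353 -0.1628  0.0759]
side 0.02 158 [ 0.4266 -0.1794  0.0401] [ 0.4087 -0.1867  0.0215] [ 0.4412 -0.1671  0.0572]
```

```bash
python3 g.py 0.424 -0.168 0.18 90.8
```

```text
t 12.65 pos [ 0.5963 -0.2902  0.1976] jaw 90.78 dj 0.02 j6 -80.1 w 0.0443 F [-0.3 -0.3 -0.4]
turn units [-0.  0.  0.] shift units now [ 0.87  6.23 -8.53] after turn [ 0.88  6.23 -8.53]
```

Emit:
arm_command --plan '[{"dx": 0, "dy": 0.62, "dz": -0.85, "wx": 0, "wy": 0, "wz": 0}, {"dx": 0, "dy": 0.62, "dz": -0.85, "wx": 0, "wy": 0, "wz": 0}, {"dx": 0, "dy": 0.62, "dz": -0.85, "wx": 0, "wy": 0, "wz": 0}, {"dx": 0, "dy": 0.62, "dz": -0.85, "wx": 0, "wy": 0, "wz": 0}, {"dx": 0, "dy": 0.62, "dz": -0.85, "wx": 0, "wy": 0, "wz": 0}, {"dx": 0, "dy": 0.62, "dz": -0.85, "wx": 0, "wy": 0, "wz": 0}, {"dx": 0.2, "dy": 0.62, "dz": -0.85, "wx": 0, "wy": 0, "wz": 0}, {"dx": 0.2, "dy": 0.62, "dz": -0.85, "wx": 0, "wy": 0, "wz": 0}, {"dx": 0.2, "dy": 0.62, "dz": -0.85, "wx": 0, "wy": 0, "wz": 0}, {"dx": 0.2, "dy": 0.62, "dz": -0.85, "wx": 0, "wy": 0, "wz": 0}, {"dx": 0, "dy": 0, "dz": 0, "wx": 0, "wy": 0, "wz": 0}]' --fingers -0.35

```text
time_s: 13.57
tcp_pos: [0.4098, -0.1637, 0.1761]
eef_rot: [164.4, 89.4, 164.9]
contact_force: [-0.6, 0.4, -0.8]
gripper_width: 0.059
```

```bash
python3 g.py 0.424 -0.168 0.053 90.8
python3 - <<'E'
from h import *
p,d,m=cap('wrist','wrist12');cap('side','side12')
E
```

```text
t 13.57 pos [ 0.4098 -0.1637  0.1761] jaw 90.54 dj 0.26 j6 -93.2 w 0.059 F [-0.6  0.4 -0.8]
turn units [-0.06 -0.12 -0.03] shift units now [ 6.15 -0.24  0.77] after turn [ 6.16 -0.23  0.71]
```

View pics/wrist12.png

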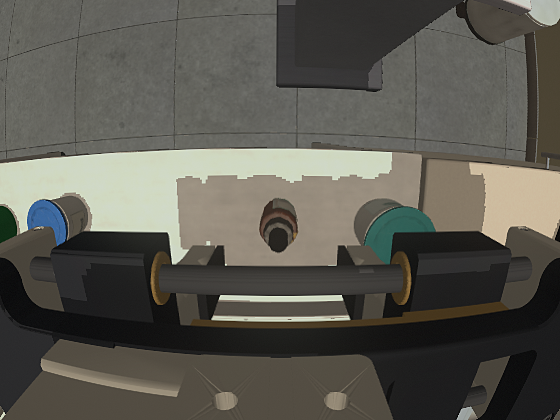

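View pics/side12.png

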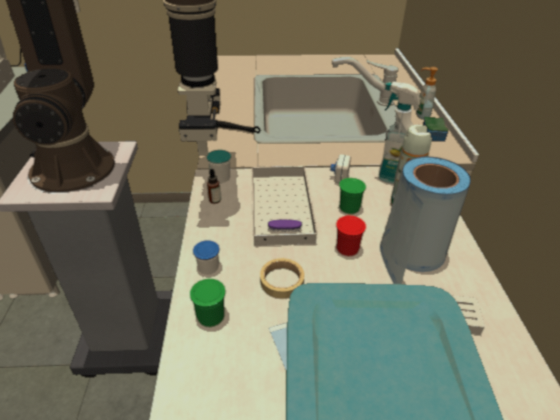

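```bash
cat > bot.py <<'E'
from h import *
from scipy.spatial.transform import Rotation as Ro
s=r.get_state();p,d,m=cap('wrist','wbot');W=cloud(d,m,True)
v,u=np.mgrid[0:420,0:560]
M=(d>0)&(abs(u-279)<45)&(v>190)&(v<262)
for lo,hi in [(.08,.106),(.062,.076),(.02,.058)]:
    P=W[M&(W[...,2]>lo)&(W[...,2]<hi)]
    if len(P)>5: print(lo,len(P),P.mean(0).round(4),np.percentile(P,1,axis=0).round(4),np.percentile(P,99,axis=0).round(4))
E
python3 bot.py
```

```text
0.08 357 [ 0.4205 -0.1666  0.096 ] [ 0.4155 -0.1735  0.0807] [ 0.4283 -0.1597  0.1029]
0.062 186 [ 0.415  -0.1664  0.0709] [ 0.4104 -0.1784  0.0621] [ 0.4293 -0.1545  0.076 ]
0.02 336 [ 0.4093 -0.1657  0.0416] [ 0.4049 -0.183   0.0206] [ 0.4235 -0.1499  0.0578]
```

Emit:
arm_command --plan '[{"dx": 0.1, "dy": -0.1, "dz": 0.35, "wx": -0.04, "wy": -0.06, "wz": 0}, {"dx": 0.5, "dy": -0.06, "dz": 0.3, "wx": 0, "wy": -0.06, "wz": 0}, {"dx": 0.8, "dy": 0, "dz": 0, "wx": 0, "wy": 0, "wz": 0}, {"dx": 0.6, "dy": 0, "dz": 0, "wx": 0, "wy": 0, "wz": 0}, {"dx": 0.2, "dy": 0, "dz": 0, "wx": 0, "wy": 0, "wz": 0}]'

```text
time_s: 14.13
tcp_pos: [0.4349, -0.1704, 0.1331]
eef_rot: [-0.1, 89.4, 0.7]
contact_force: [-0.7, -0.6, 0.7]
gripper_width: 0.0587
```

```bash
python3 g.py 0.422 -0.1665 0.053 90.8
```

```text
t 14.13 pos [ 0.4349 -0.1704  0.1331] jaw 90.79 dj 0.01 j6 -92.1 w 0.0587 F [-0.7 -0.6  0.7]
turn units [-0.    0.12  0.  ] shift units now [ 4.    0.21 -0.68] after turn [ 4.01  0.21 -0.64]
```

Emit:
arm_command --plan '[{"dx": 0, "dy": 0.1, "dz": -0.4, "wx": 0, "wy": 0.12, "wz": 0}, {"dx": 0, "dy": 0.05, "dz": -0.15, "wx": 0, "wy": 0, "wz": 0}, {"dx": 0, "dy": 0, "dz": 0, "wx": 0, "wy": 0, "wz": 0}]'

```text
time_s: 14.38
tcp_pos: [0.4239, -0.1685, 0.1317]
eef_rot: [-173.3, 89.7, -172.6]
contact_force: [-0.1, -0.9, 0.2]
gripper_width: 0.0593
```

```bash
python3 g.py 0.422 -0.1665 0.053 90.8
```

```text
t 14.38 pos [ 0.4239 -0.1685  0.1317] jaw 90.71 dj 0.09 j6 -92.5 w 0.0593 F [-0.1 -0.9  0.2]
turn units [-0.02 -0.06  0.01] shift units now [ 3.93  0.1  -0.07] after turn [ 3.93  0.1  -0.09]
```

Emit:
arm_command --plan '[{"dx": 0.5, "dy": 0.05, "dz": -0.05, "wx": 0, "wy": 0, "wz": 0}, {"dx": 0.6, "dy": 0.03, "dz": -0.05, "wx": 0, "wy": 0, "wz": 0}, {"dx": 0.6, "dy": 0, "dz": -0.05, "wx": 0, "wy": 0, "wz": 0}, {"dx": 0.6, "dy": 0, "dz": -0.05, "wx": 0, "wy": 0, "wz": 0}, {"dx": 0.6, "dy": 0, "dz": -0.05, "wx": 0, "wy": 0, "wz": 0}, {"dx": 0.4, "dy": 0, "dz": 0, "wx": 0, "wy": 0, "wz": 0}, {"dx": 0.1, "dy": 0, "dz": 0, "wx": 0, "wy": 0, "wz": 0}]'

```text
time_s: 14.97
tcp_pos: [0.4236, -0.1672, 0.0673]
eef_rot: [-9.3, 89.5, -8.5]
contact_force: [1.1, -0.1, -0.8]
gripper_width: 0.0591
```

```bash
python3 g.py 0.422 -0.1665 0.053 90.8
```

```text
t 14.97 pos [ 0.4236 -0.1672  0.0673] jaw 90.83 dj -0.03 j6 -92.8 w 0.0591 F [ 1.1 -0.1 -0.8]
turn units [0.01 0.11 0.02] shift units now [ 0.72  0.04 -0.09] after turn [ 0.72  0.04 -0.08]
```

Emit:
arm_command --plan '[{"dx": 0.4, "dy": 0.03, "dz": -0.1, "wx": 0, "wy": 0.1, "wz": 0}, {"dx": 0.3, "dy": 0, "dz": -0.03, "wx": 0, "wy": 0, "wz": 0}, {"dx": 0.1, "dy": 0, "dz": 0, "wx": 0, "wy": 0, "wz": 0}, {"dx": 0, "dy": 0, "dz": 0, "wx": 0, "wy": 0, "wz": 0}]'

```text
time_s: 15.3
tcp_pos: [0.4222, -0.1666, 0.0512]
eef_rot: [-43.0, 89.9, -42.1]
contact_force: [-0.2, -0.5, 0.4]
gripper_width: 0.0595
```

```bash
python3 g.py 0.422 -0.1665 0.053 90.8
```

```text
t 15.3 pos [ 0.4222 -0.1666  0.0512] jaw 90.86 dj -0.06 j6 -92.8 w 0.0595 F [-0.2 -0.5  0.4]
turn units [0.01 0.02 0.02] shift units now [-0.09  0.01 -0.01] after turn [-0.09  0.01 -0.01]
```

Emit:
arm_command --plan '[{"dx": -0.08, "dy": 0, "dz": 0, "wx": 0, "wy": 0, "wz": 0}, {"dx": 0, "dy": 0, "dz": 0, "wx": 0, "wy": 0, "wz": 0}, {"dx": 0, "dy": 0, "dz": 0, "wx": 0, "wy": 0, "wz": 0}, {"dx": 0, "dy": 0, "dz": 0, "wx": 0, "wy": 0, "wz": 0}, {"dx": 0, "dy": 0, "dz": 0, "wx": 0, "wy": 0, "wz": 0}, {"dx": 0, "dy": 0, "dz": 0, "wx": 0, "wy": 0, "wz": 0}, {"dx": 0, "dy": 0, "dz": 0, "wx": 0, "wy": 0, "wz": 0}, {"dx": 0, "dy": 0, "dz": 0, "wx": 0, "wy": 0, "wz": 0}]' --fingers 1 --force 20

```text
time_s: 15.97
tcp_pos: [0.4231, -0.1666, 0.0542]
eef_rot: [-22.7, 89.7, -21.8]
contact_force: [-0.3, 0.3, -0.5]
gripper_width: 0.0317
```

```bash
python3 g.py 0.598 -0.116 0.12 90.8
```

```text
t 15.97 pos [ 0.4231 -0.1666  0.0542] jaw 90.87 dj -0.07 j6 -92.8 w 0.0317 F [-0.3  0.3 -0.5]
turn units [0.02 0.05 0.02] shift units now [-3.26  2.39  8.79] after turn [-3.29  2.41  8.78]
```

Emit:
arm_command --plan '[{"dx": -0.2, "dy": 0, "dz": 0, "wx": 0, "wy": 0, "wz": 0}, {"dx": -0.4, "dy": 0, "dz": 0, "wx": 0, "wy": 0, "wz": 0}, {"dx": -0.7, "dy": 0, "dz": 0, "wx": 0, "wy": 0, "wz": 0}, {"dx": -0.8, "dy": 0.1, "dz": 0.1, "wx": 0, "wy": 0, "wz": 0}, {"dx": -0.7, "dy": 0.2, "dz": 0.5, "wx": 0, "wy": 0, "wz": 0}, {"dx": -0.4, "dy": 0.2, "dz": 0.8, "wx": 0, "wy": 0, "wz": 0}, {"dx": 0, "dy": 0.2, "dz": 0.8, "wx": 0, "wy": 0, "wz": 0}, {"dx": 0, "dy": 0.2, "dz": 0.8, "wx": 0, "wy": 0, "wz": 0}, {"dx": 0, "dy": 0.2, "dz": 0.8, "wx": 0, "wy": 0, "wz": 0}, {"dx": 0, "dy": 0.2, "dz": 0.8, "wx": 0, "wy": 0, "wz": 0}, {"dx": 0, "dy": 0.2, "dz": 0.8, "wx": 0, "wy": 0, "wz": 0}, {"dx": 0, "dy": 0.2, "dz": 0.8, "wx": 0, "wy": 0, "wz": 0}, {"dx": 0, "dy": 0.2, "dz": 0.8, "wx": 0, "wy": 0, "wz": 0}, {"dx": 0, "dy": 0.2, "dz": 0.6, "wx": 0, "wy": 0, "wz": 0}, {"dx": 0, "dy": 0, "dz": 0.3, "wx": 0, "wy": 0, "wz": 0}, {"dx": 0, "dy": 0, "dz": 0, "wx": 0, "wy": 0, "wz": 0}]'

```text
time_s: 17.3
tcp_pos: [0.5858, -0.1205, 0.1327]
eef_rot: [-9.3, 89.5, -8.4]
contact_force: [-0.4, -0.4, -2.2]
gripper_width: 0.0315
```

```bash
python3 g.py 0.598 -0.116 0.057 90.8;  python3 -c "
from h import *
p,d,m=cap('wrist','wrist13')
cap('side','side13')"
```

```text
t 17.3 pos [ 0.5858 -0.1205  0.1327] jaw 90.84 dj -0.04 j6 -96.4 w 0.0315 F [-0.4 -0.4 -2.2]
turn units [0.01 0.1  0.02] shift units now [3.79 0.22 0.58] after turn [3.79 0.22 0.61]
```

View pics/side13.png

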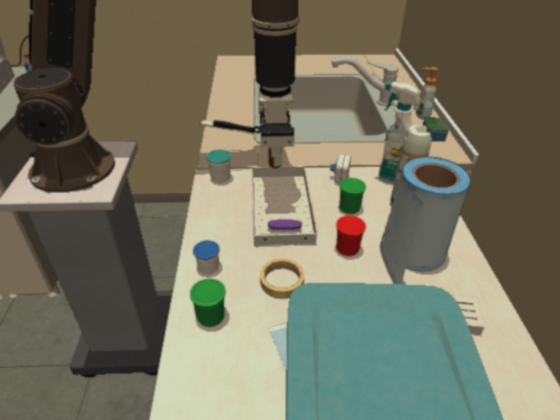

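View pics/wrist13.png

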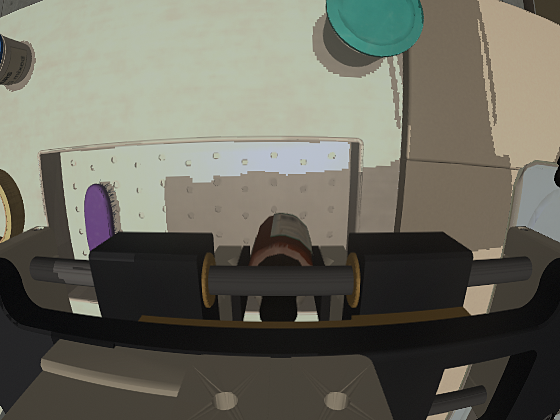

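Emit:
arm_command --plan '[{"dx": 0.3, "dy": 0.1, "dz": 0.3, "wx": 0, "wy": 0.06, "wz": 0}, {"dx": 0.6, "dy": 0.1, "dz": 0.2, "wx": 0, "wy": 0.03, "wz": 0}, {"dx": 0.6, "dy": 0, "dz": 0, "wx": 0, "wy": 0, "wz": 0}, {"dx": 0.6, "dy": 0, "dz": 0, "wx": 0, "wy": 0, "wz": 0}, {"dx": 0.5, "dy": 0, "dz": 0, "wx": 0, "wy": 0, "wz": 0}, {"dx": 0.1, "dy": 0, "dz": 0, "wx": 0, "wy": 0, "wz": 0}]'

```text
time_s: 17.9
tcp_pos: [0.593, -0.1168, 0.0747]
eef_rot: [-135.3, 90.0, -134.6]
contact_force: [-0.3, -0.0, -0.5]
gripper_width: 0.0318
```

```bash
python3 g.py 0.598 -0.116 0.057 90.8
python3 - <<'E'
from h import *
p,d,m=cap('wrist','wrist14');W=cloud(d,m,True)
v,u=np.mgrid[0:420,0:560]
M=(d>0)&(W[...,2]>0.03)&(W[...,2]<0.04)&(abs(W[...,0]-.55)<.05)&(abs(W[...,1]+.06)<.03)&(u>300)
P=W[M];print(len(P),np.percentile(P,[2,50,98],axis=0).round(4))
E
```

```text
t 17.9 pos [ 0.593  -0.1168  0.0747] jaw 90.71 dj 0.09 j6 -96.7 w 0.0318 F [-0.3 -0.  -0.5]
turn units [-0.02 -0.    0.  ] shift units now [0.89 0.04 0.25] after turn [0.89 0.04 0.25]
913 [[ 0.5212 -0.088   0.0306]
 [ 0.5395 -0.0622  0.0357]
 [ 0.5826 -0.0597  0.0373]]
```

Emit:
arm_command --plan '[{"dx": 0.3, "dy": 0, "dz": 0.15, "wx": 0, "wy": 0, "wz": 0}, {"dx": 0.4, "dy": 0, "dz": 0.1, "wx": 0, "wy": 0, "wz": 0}, {"dx": 0.1, "dy": 0, "dz": 0, "wx": 0, "wy": 0, "wz": 0}, {"dx": 0, "dy": 0, "dz": 0, "wx": 0, "wy": 0, "wz": 0}]'

```text
time_s: 18.28
tcp_pos: [0.599, -0.1169, 0.0577]
eef_rot: [-92.7, 90.0, -92.0]
contact_force: [0.3, 0.6, -0.7]
gripper_width: 0.0316
```

```bash
python3 g.py 0.598 -0.117 0.057 90.8
```

```text
t 18.28 pos [ 0.599  -0.1169  0.0577] jaw 90.72 dj 0.08 j6 -96.6 w 0.0316 F [ 0.3  0.6 -0.7]
turn units [-0.02 -0.    0.01] shift units now [ 0.04 -0.01 -0.05] after turn [ 0.04 -0.01 -0.05]
```

Emit:
arm_command --plan '[{"dx": 0.06, "dy": 0, "dz": -0.03, "wx": 0, "wy": 0, "wz": 0}, {"dx": 0.02, "dy": 0, "dz": 0, "wx": 0, "wy": 0, "wz": 0}, {"dx": 0, "dy": 0, "dz": 0, "wx": 0, "wy": 0, "wz": 0}]'

```text
time_s: 18.53
tcp_pos: [0.5988, -0.1169, 0.0563]
eef_rot: [-49.8, 89.9, -49.1]
contact_force: [0.6, -0.1, -0.8]
gripper_width: 0.0318
```

Emit:
arm_command --plan '[{"dx": 0, "dy": 0, "dz": 0, "wx": 0, "wy": 0, "wz": 0}, {"dx": 0, "dy": 0, "dz": 0, "wx": 0, "wy": 0, "wz": 0}, {"dx": 0, "dy": 0, "dz": 0, "wx": 0, "wy": 0, "wz": 0}, {"dx": 0, "dy": 0, "dz": 0, "wx": 0, "wy": 0, "wz": 0}, {"dx": 0, "dy": 0, "dz": 0, "wx": 0, "wy": 0, "wz": 0}, {"dx": 0, "dy": 0, "dz": 0, "wx": 0, "wy": 0, "wz": 0}]' --fingers -0.2

```text
time_s: 19.03
tcp_pos: [0.5999, -0.1169, 0.0583]
eef_rot: [-10.4, 89.8, -9.7]
contact_force: [-0.1, 0.2, -0.5]
gripper_width: 0.0522
```

```bash
python3 g.py 0.598 -0.117 0.057 90.8
```

```text
t 19.03 pos [ 0.5999 -0.1169  0.0583] jaw 90.75 dj 0.05 j6 -96.6 w 0.0522 F [-0.1  0.2 -0.5]
turn units [-0.01  0.05  0.01] shift units now [ 0.06 -0.   -0.1 ] after turn [ 0.06 -0.   -0.1 ]
```

Emit:
arm_command --plan '[{"dx": -0.4, "dy": 0, "dz": 0, "wx": 0, "wy": 0.04, "wz": 0}, {"dx": -0.8, "dy": 0, "dz": 0.03, "wx": 0, "wy": 0, "wz": 0}, {"dx": -1, "dy": 0, "dz": 0.05, "wx": 0, "wy": 0, "wz": 0}, {"dx": -1, "dy": 0, "dz": 0.05, "wx": 0, "wy": 0, "wz": 0}, {"dx": -1, "dy": 0, "dz": 0, "wx": 0, "wy": 0, "wz": 0}, {"dx": -1, "dy": 0, "dz": 0, "wx": 0, "wy": 0, "wz": 0}, {"dx": -1, "dy": 0, "dz": 0, "wx": 0, "wy": 0, "wz": 0}, {"dx": -0.5, "dy": 0, "dz": 0, "wx": 0, "wy": 0, "wz": 0}, {"dx": 0, "dy": 0, "dz": 0, "wx": 0, "wy": 0, "wz": 0}]'

```text
time_s: 19.78
tcp_pos: [0.6017, -0.1172, 0.2019]
eef_rot: [-144.0, 89.8, -143.2]
contact_force: [-0.0, 0.6, 0.3]
gripper_width: 0.0526
```

```bash
python3 g.py 0.432 -0.062 0.16 90.8; python3 wm.py wrist15; python3 -c "
from h import *
cap('side','side15')"
```

```text
t 19.78 pos [ 0.6017 -0.1172  0.2019] jaw 90.75 dj 0.05 j6 -96.5 w 0.0526 F [-0.   0.6  0.3]
turn units [-0.01 -0.03  0.02] shift units now [ 2.11  2.88 -8.44] after turn [ 2.09  2.88 -8.44]
teal [312, 0, 75, 58, 3625] [ 0.4363 -0.0616  0.074 ] rect [437.9 -60.7] [55.9 66.7] 4.8 circ [432.4 -61. ] 34.0
blue [10, 31, 35, 48, 1233] [ 0.4256 -0.4082  0.056 ] rect [ 425.4 -409.8] [57.6 56.3] 73.5 circ [ 424.9 -410. ] 29.9
purple [114, 161, 25, 71, 1419] [ 0.6003 -0.2895  0.0243] rect [ 599.4 -290.7] [28.7 78.9] 89.5 circ [ 599.6 -290.6] 39.7
```

View pics/wrist15.png

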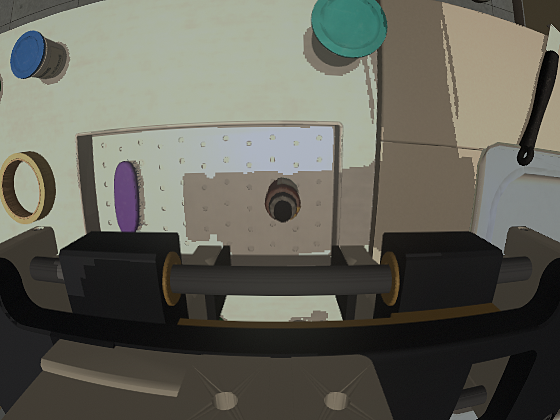

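View pics/side15.png

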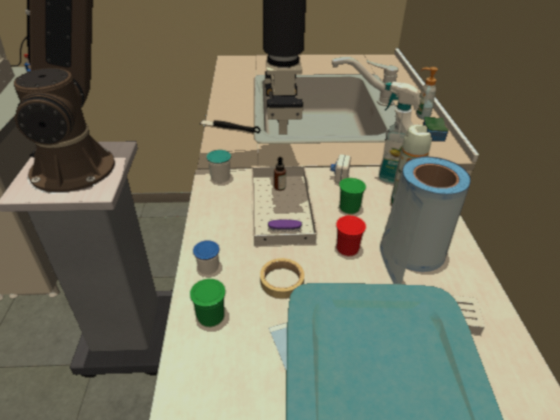

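Emit:
arm_command --plan '[{"dx": 0, "dy": 0.29, "dz": -0.8, "wx": 0, "wy": 0, "wz": 0}, {"dx": 0, "dy": 0.29, "dz": -0.8, "wx": 0, "wy": 0, "wz": 0}, {"dx": 0, "dy": 0.29, "dz": -0.8, "wx": 0, "wy": 0, "wz": 0}, {"dx": 0.2, "dy": 0.29, "dz": -0.8, "wx": 0, "wy": 0, "wz": 0}, {"dx": 0.3, "dy": 0.29, "dz": -0.8, "wx": 0, "wy": 0, "wz": 0}, {"dx": 0.3, "dy": 0.29, "dz": -0.8, "wx": 0, "wy": 0, "wz": 0}, {"dx": 0.3, "dy": 0.29, "dz": -0.8, "wx": 0, "wy": 0, "wz": 0}, {"dx": 0.3, "dy": 0.29, "dz": -0.8, "wx": 0, "wy": 0, "wz": 0}, {"dx": 0.3, "dy": 0.29, "dz": -0.8, "wx": 0, "wy": 0, "wz": 0}, {"dx": 0.2, "dy": 0.2, "dz": -0.6, "wx": 0, "wy": 0, "wz": 0}, {"dx": 0, "dy": 0, "dz": -0.2, "wx": 0, "wy": 0, "wz": 0}, {"dx": 0, "dy": 0, "dz": 0, "wx": 0, "wy": 0, "wz": 0}]' --fingers -1

```text
time_s: 20.88
tcp_pos: [0.4205, -0.0626, 0.1427]
eef_rot: [-173.9, 87.9, -173.4]
contact_force: [0.4, 0.9, 0.3]
gripper_width: 0.0877
```

```bash
python3 g.py 0.432 -0.0615 0.062 90.8; python3 wm.py wrist16
```

```text
t 20.88 pos [ 0.4205 -0.0626  0.1427] jaw 90.5 dj 0.3 j6 -107.1 w 0.0877 F [0.4 0.9 0.3]
turn units [-0.07 -0.46  0.05] shift units now [4.01 0.07 0.72] after turn [4.03 0.05 0.58]
teal [238, 203, 94, 63, 4965] [ 0.4231 -0.0613  0.0741] rect [421.1 -61.3] [46.  66.3] 0.5 circ [431.6 -61.3] 33.6
```

View pics/wrist16.png

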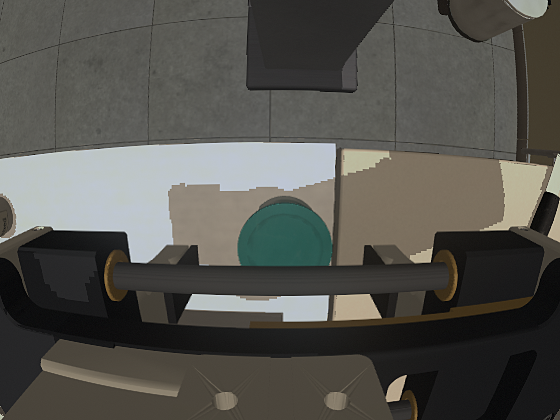

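Emit:
arm_command --plan '[{"dx": 0, "dy": 0.03, "dz": 0.25, "wx": -0.05, "wy": -0.25, "wz": 0.03}, {"dx": 0, "dy": 0.03, "dz": 0.25, "wx": 0, "wy": -0.2, "wz": 0}, {"dx": 0, "dy": 0, "dz": 0, "wx": 0, "wy": 0, "wz": 0}, {"dx": 0, "dy": 0, "dz": 0, "wx": 0, "wy": 0, "wz": 0}]'

```text
time_s: 21.27
tcp_pos: [0.4344, -0.0615, 0.1422]
eef_rot: [-23.9, 89.8, -23.2]
contact_force: [0.3, -0.3, 1.0]
gripper_width: 0.0877
```

```bash
python3 g.py 0.432 -0.0613 0.062 90.8
```

```text
t 21.27 pos [ 0.4344 -0.0615  0.1422] jaw 90.71 dj 0.09 j6 -107.4 w 0.0877 F [ 0.3 -0.3  1. ]
turn units [-0.02  0.04  0.02] shift units now [ 4.01  0.02 -0.13] after turn [ 4.01  0.01 -0.12]
```

Emit:
arm_command --plan '[{"dx": 0.5, "dy": 0, "dz": -0.1, "wx": 0, "wy": 0.03, "wz": 0}, {"dx": 0.6, "dy": 0, "dz": -0.05, "wx": 0, "wy": 0, "wz": 0}, {"dx": 0.6, "dy": 0, "dz": -0.05, "wx": 0, "wy": 0, "wz": 0}, {"dx": 0.6, "dy": 0, "dz": -0.05, "wx": 0, "wy": 0, "wz": 0}, {"dx": 0.6, "dy": 0, "dz": -0.05, "wx": 0, "wy": 0, "wz": 0}, {"dx": 0.5, "dy": 0, "dz": 0, "wx": 0, "wy": 0, "wz": 0}, {"dx": 0.2, "dy": 0, "dz": 0, "wx": 0, "wy": 0, "wz": 0}, {"dx": 0, "dy": 0, "dz": 0, "wx": 0, "wy": 0, "wz": 0}]'

```text
time_s: 21.93
tcp_pos: [0.4294, -0.0622, 0.0645]
eef_rot: [-38.2, 89.9, -37.6]
contact_force: [-0.4, -0.5, -0.6]
gripper_width: 0.0875
```

```bash
python3 g.py 0.432 -0.0613 0.062 90.8
```

```text
t 21.93 pos [ 0.4294 -0.0622  0.0645] jaw 90.59 dj 0.21 j6 -107.6 w 0.0875 F [-0.4 -0.5 -0.6]
turn units [-0.05  0.02  0.02] shift units now [0.12 0.04 0.13] after turn [0.12 0.04 0.13]
```

Emit:
arm_command --plan '[{"dx": 0.15, "dy": 0.04, "dz": 0.13, "wx": -0.04, "wy": 0.02, "wz": 0.02}, {"dx": 0, "dy": 0, "dz": 0, "wx": 0, "wy": 0, "wz": 0}, {"dx": 0.03, "dy": 0, "dz": 0, "wx": 0, "wy": 0, "wz": 0}, {"dx": 0.03, "dy": 0, "dz": 0, "wx": 0, "wy": 0, "wz": 0}, {"dx": 0, "dy": 0, "dz": 0, "wx": 0, "wy": 0, "wz": 0}, {"dx": 0, "dy": 0, "dz": 0, "wx": 0, "wy": 0, "wz": 0}, {"dx": 0, "dy": 0, "dz": 0, "wx": 0, "wy": 0, "wz": 0}]' --fingers 1 --force 25

```text
time_s: 22.52
tcp_pos: [0.4338, -0.061, 0.0613]
eef_rot: [24.4, 89.9, 25.2]
contact_force: [1.0, -0.1, -1.4]
gripper_width: 0.0666
```

```bash
python3 g.py 0.598 -0.203 0.14 90.8
```

```text
t 22.52 pos [ 0.4338 -0.061   0.0613] jaw 90.8 dj -0.0 j6 -107.1 w 0.0666 F [ 1.  -0.1 -1.4]
turn units [ 0.    0.03 -0.01] shift units now [-3.92 -7.21  8.12] after turn [-3.94 -7.21  8.11]
```

Emit:
arm_command --plan '[{"dx": 0, "dy": 0, "dz": 0, "wx": 0, "wy": 0, "wz": 0}, {"dx": -0.2, "dy": 0, "dz": 0, "wx": 0, "wy": 0, "wz": 0}, {"dx": -0.5, "dy": 0, "dz": 0, "wx": 0, "wy": 0, "wz": 0}, {"dx": -0.8, "dy": 0, "dz": 0, "wx": 0, "wy": 0, "wz": 0}, {"dx": -0.9, "dy": 0, "dz": 0, "wx": 0, "wy": 0, "wz": 0}, {"dx": -0.9, "dy": 0, "dz": 0, "wx": 0, "wy": 0, "wz": 0}, {"dx": -0.9, "dy": -0.1, "dz": 0.1, "wx": 0, "wy": 0, "wz": 0}, {"dx": -0.9, "dy": -0.3, "dz": 0.3, "wx": 0, "wy": 0, "wz": 0}, {"dx": -0.7, "dy": -0.6, "dz": 0.6, "wx": 0, "wy": 0, "wz": 0}, {"dx": -0.3, "dy": -0.7, "dz": 0.7, "wx": 0, "wy": 0, "wz": 0}, {"dx": 0, "dy": -0.7, "dz": 0.7, "wx": 0, "wy": 0, "wz": 0}, {"dx": 0, "dy": -0.7, "dz": 0.7, "wx": 0, "wy": 0, "wz": 0}, {"dx": 0, "dy": -0.7, "dz": 0.7, "wx": 0, "wy": 0, "wz": 0}, {"dx": 0, "dy": -0.7, "dz": 0.7, "wx": 0, "wy": 0, "wz": 0}, {"dx": 0, "dy": -0.7, "dz": 0.7, "wx": 0, "wy": 0, "wz": 0}, {"dx": 0, "dy": -0.7, "dz": 0.7, "wx": 0, "wy": 0, "wz": 0}, {"dx": 0, "dy": -0.6, "dz": 0.7, "wx": 0, "wy": 0, "wz": 0}, {"dx": 0, "dy": -0.3, "dz": 0.5, "wx": 0, "wy": 0, "wz": 0}, {"dx": 0, "dy": 0, "dz": 0, "wx": 0, "wy": 0, "wz": 0}]'

```text
time_s: 24.1
tcp_pos: [0.5806, -0.2027, 0.1966]
eef_rot: [9.6, 89.7, 10.6]
contact_force: [-0.0, 0.0, 0.0]
gripper_width: 0.0667
```

```bash
python3 g.py 0.599 -0.2035 0.065 90.8
python3 - <<'E'
from h import *
cap('side','side17');cap('wrist','wrist17')
E
```

```text
t 24.1 pos [ 0.5806 -0.2027  0.1966] jaw 90.92 dj -0.12 j6 -87.9 w 0.0667 F [-0.  0.  0.]
turn units [ 0.03  0.07 -0.01] shift units now [ 6.58 -0.06  0.88] after turn [ 6.58 -0.05  0.92]
```

View pics/side17.png

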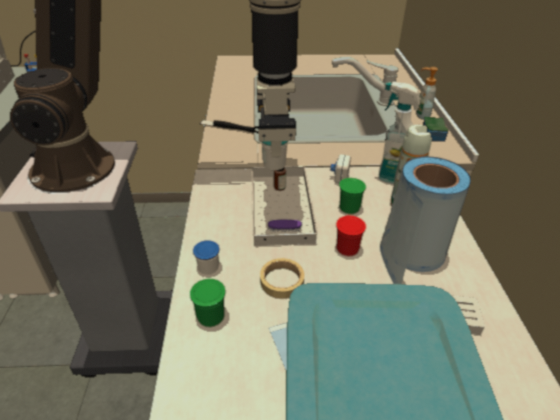

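View pics/wrist17.png

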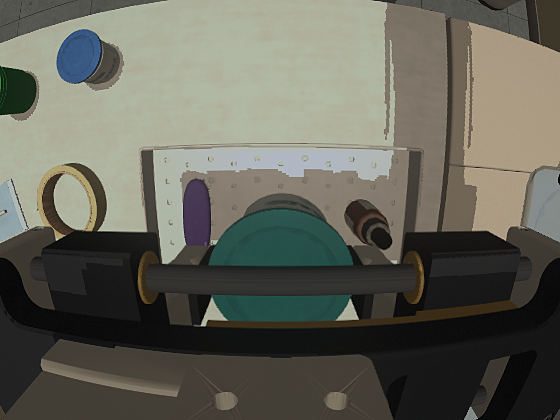

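Emit:
arm_command --plan '[{"dx": 0, "dy": -0.05, "dz": 0.5, "wx": 0.02, "wy": 0.05, "wz": 0}, {"dx": 0.3, "dy": 0, "dz": 0.4, "wx": 0, "wy": 0.02, "wz": 0}, {"dx": 0.7, "dy": 0, "dz": 0, "wx": 0, "wy": 0, "wz": 0}, {"dx": 0.7, "dy": 0, "dz": 0, "wx": 0, "wy": 0, "wz": 0}, {"dx": 0.7, "dy": 0, "dz": 0, "wx": 0, "wy": 0, "wz": 0}, {"dx": 0.5, "dy": 0, "dz": 0, "wx": 0, "wy": 0, "wz": 0}, {"dx": 0, "dy": 0, "dz": 0, "wx": 0, "wy": 0, "wz": 0}, {"dx": 0, "dy": 0, "dz": 0, "wx": 0, "wy": 0, "wz": 0}]'

```text
time_s: 24.87
tcp_pos: [0.5986, -0.1985, 0.1371]
eef_rot: [59.3, 89.9, 60.4]
contact_force: [0.6, 0.5, 0.0]
gripper_width: 0.0668
```

```bash
python3 g.py 0.599 -0.2035 0.065 90.8
```

```text
t 24.87 pos [ 0.5986 -0.1985  0.1371] jaw 91.04 dj -0.24 j6 -88.2 w 0.0668 F [0.6 0.5 0. ]
turn units [ 0.05  0.02 -0.03] shift units now [ 3.6  -0.26  0.01] after turn [ 3.6  -0.25  0.02]
```

Emit:
arm_command --plan '[{"dx": 0.2, "dy": -0.2, "dz": 0, "wx": 0.05, "wy": 0.02, "wz": -0.03}, {"dx": 0.5, "dy": -0.05, "dz": 0, "wx": 0, "wy": 0, "wz": 0}, {"dx": 0.6, "dy": 0, "dz": 0, "wx": 0, "wy": 0, "wz": 0}, {"dx": 0.6, "dy": 0, "dz": 0, "wx": 0, "wy": 0, "wz": 0}, {"dx": 0.6, "dy": 0, "dz": 0, "wx": 0, "wy": 0, "wz": 0}, {"dx": 0.4, "dy": 0, "dz": 0, "wx": 0, "wy": 0, "wz": 0}, {"dx": 0, "dy": 0, "dz": 0, "wx": 0, "wy": 0, "wz": 0}]'

```text
time_s: 25.45
tcp_pos: [0.6003, -0.2043, 0.0762]
eef_rot: [-14.3, 89.8, -13.5]
contact_force: [-0.4, -0.5, -1.1]
gripper_width: 0.0669
```

```bash
python3 g.py 0.599 -0.2035 0.064 90.8
```

```text
t 25.45 pos [ 0.6003 -0.2043  0.0762] jaw 90.79 dj 0.01 j6 -88.1 w 0.0669 F [-0.4 -0.5 -1.1]
turn units [-0.    0.05  0.01] shift units now [ 0.61  0.04 -0.07] after turn [ 0.61  0.04 -0.06]
```

Emit:
arm_command --plan '[{"dx": 0.3, "dy": 0.03, "dz": -0.06, "wx": 0, "wy": 0.05, "wz": 0}, {"dx": 0.25, "dy": 0, "dz": 0, "wx": 0, "wy": 0, "wz": 0}, {"dx": 0.1, "dy": 0, "dz": 0, "wx": 0, "wy": 0, "wz": 0}, {"dx": 0, "dy": 0, "dz": 0, "wx": 0, "wy": 0, "wz": 0}]'

```text
time_s: 25.78
tcp_pos: [0.5999, -0.2039, 0.0627]
eef_rot: [-57.6, 89.9, -56.8]
contact_force: [-1.2, 0.0, 1.5]
gripper_width: 0.0668
```

```bash
python3 g.py 0.599 -0.2035 0.064 90.8
```

```text
t 25.78 pos [ 0.5999 -0.2039  0.0627] jaw 90.81 dj -0.01 j6 -88.2 w 0.0668 F [-1.2  0.   1.5]
turn units [0.   0.01 0.02] shift units now [-0.07  0.02 -0.04] after turn [-0.07  0.02 -0.04]
```

Emit:
arm_command --plan '[{"dx": 0, "dy": 0, "dz": 0, "wx": 0, "wy": 0, "wz": 0}, {"dx": 0, "dy": 0, "dz": 0, "wx": 0, "wy": 0, "wz": 0}, {"dx": 0, "dy": 0, "dz": 0, "wx": 0, "wy": 0, "wz": 0}, {"dx": 0, "dy": 0, "dz": 0, "wx": 0, "wy": 0, "wz": 0}, {"dx": 0, "dy": 0, "dz": 0, "wx": 0, "wy": 0, "wz": 0}]' --fingers -0.78

```text
time_s: 26.2
tcp_pos: [0.6009, -0.204, 0.064]
eef_rot: [-28.7, 89.8, -27.9]
contact_force: [0.4, 0.0, 0.5]
gripper_width: 0.0778
```

```bash
python3 g.py 0.599 -0.2035 0.2 90.8
```

```text
t 26.2 pos [ 0.6009 -0.204   0.064 ] jaw 90.83 dj -0.03 j6 -88.2 w 0.0778 F [0.4 0.  0.5]
turn units [0.01 0.05 0.03] shift units now [-6.8   0.01 -0.07] after turn [-6.8   0.03 -0.09]
```

Emit:
arm_command --plan '[{"dx": -0.4, "dy": 0, "dz": 0, "wx": 0, "wy": 0.04, "wz": 0}, {"dx": -0.8, "dy": 0, "dz": 0, "wx": 0, "wy": 0, "wz": 0}, {"dx": -1, "dy": 0, "dz": 0, "wx": 0, "wy": 0, "wz": 0}, {"dx": -1, "dy": 0, "dz": 0, "wx": 0, "wy": 0, "wz": 0}, {"dx": -1, "dy": 0, "dz": 0, "wx": 0, "wy": 0, "wz": 0}, {"dx": -1, "dy": 0, "dz": 0, "wx": 0, "wy": 0, "wz": 0}, {"dx": -1, "dy": 0, "dz": 0, "wx": 0, "wy": 0, "wz": 0}, {"dx": -0.5, "dy": 0, "dz": 0, "wx": 0, "wy": 0, "wz": 0}, {"dx": 0, "dy": 0, "dz": 0, "wx": 0, "wy": 0, "wz": 0}]'

```text
time_s: 26.95
tcp_pos: [0.5999, -0.2042, 0.2079]
eef_rot: [-126.3, 89.8, -125.5]
contact_force: [0.5, -0.1, -0.0]
gripper_width: 0.078
```

```bash
python3 g.py 0.425 -0.410 0.16 90.8; python3 wm.py wrist18;python3 -c "
from h import *
cap('side','side18')"
```

```text
t 26.95 pos [ 0.5999 -0.2042  0.2079] jaw 90.82 dj -0.02 j6 -88.2 w 0.078 F [ 0.5 -0.1 -0. ]
turn units [ 0.   -0.02  0.03] shift units now [  2.44 -10.16  -8.89] after turn [  2.39 -10.17  -8.89]
teal [245, 170, 76, 74, 4358] [ 0.5973 -0.2042  0.0762] rect [ 597.6 -204.1] [66.3 66.2] 89.6 circ [ 598.  -204.2] 33.6
blue [67, 16, 44, 51, 1683] [ 0.4255 -0.409   0.0561] rect [ 425.1 -409.7] [57.2 56.9] 26.7 circ [ 425.6 -409.9] 29.3
purple [188, 160, 27, 77, 1681] [ 0.6006 -0.2904  0.0244] rect [ 601.7 -291. ] [28.5 83.3] 87.4 circ [ 601.7 -290.1] 41.7
```

View pics/wrist18.png

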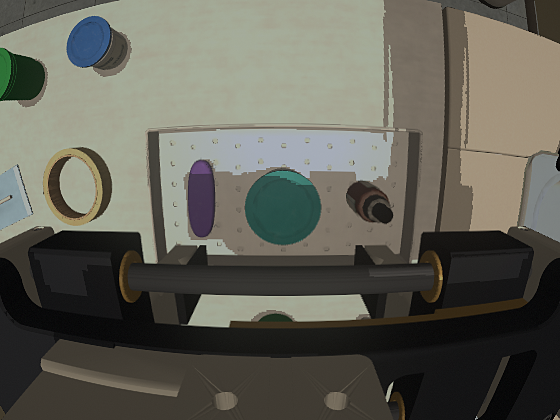

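View pics/side18.png

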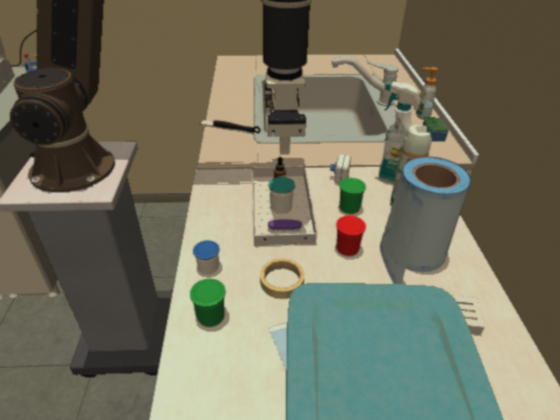

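Run:
```python
from h import *
d=np.load('side0.npz');p=d['p'];dd=d['d'];W=cloud(dd,r.camera_model('side'));hsv=cv2.cvtColor(p,cv2.COLOR_RGB2HSV)
M=(hsv[...,0]>45)&(hsv[...,0]<75)&(hsv[...,1]>100)&(dd>0)&(W[...,0]<.55)&(W[...,2]>.06)
print(W[M].min(0),W[M].max(0))
```

```text
[ 0.41039894 -0.57928262  0.06002611] [ 0.4735238  -0.51230949  0.07710928]
```

Emit:
arm_command --plan '[{"dx": 0, "dy": -0.85, "dz": -0.74, "wx": 0, "wy": 0, "wz": 0}, {"dx": 0, "dy": -0.85, "dz": -0.74, "wx": 0, "wy": 0, "wz": 0}, {"dx": 0, "dy": -0.85, "dz": -0.74, "wx": 0, "wy": 0, "wz": 0}, {"dx": 0, "dy": -0.85, "dz": -0.74, "wx": 0, "wy": 0, "wz": 0}, {"dx": 0, "dy": -0.85, "dz": -0.74, "wx": 0, "wy": 0, "wz": 0}, {"dx": 0.1, "dy": -0.85, "dz": -0.74, "wx": 0, "wy": 0, "wz": 0}, {"dx": 0.3, "dy": -0.85, "dz": -0.74, "wx": 0, "wy": 0, "wz": 0}, {"dx": 0.3, "dy": -0.85, "dz": -0.74, "wx": 0, "wy": 0, "wz": 0}, {"dx": 0.3, "dy": -0.85, "dz": -0.74, "wx": 0, "wy": 0, "wz": 0}, {"dx": 0.3, "dy": -0.85, "dz": -0.74, "wx": 0, "wy": 0, "wz": 0}, {"dx": 0.3, "dy": -0.8, "dz": -0.7, "wx": 0, "wy": 0, "wz": 0}, {"dx": 0.2, "dy": -0.5, "dz": -0.4, "wx": 0, "wy": 0, "wz": 0}, {"dx": 0, "dy": 0, "dz": 0, "wx": 0, "wy": 0, "wz": 0}, {"dx": 0, "dy": 0, "dz": 0, "wx": 0, "wy": 0, "wz": 0}]' --fingers -1

```text
time_s: 28.22
tcp_pos: [0.4127, -0.4042, 0.1456]
eef_rot: [159.2, 87.7, 160.0]
contact_force: [0.6, 0.5, -0.3]
gripper_width: 0.0878
```

```bash
python3 g.py 0.425 -0.410 0.045 90.8; python3 wm.py wrist19
```

```text
t 28.22 pos [ 0.4127 -0.4042  0.1456] jaw 90.76 dj 0.04 j6 -64.5 w 0.0878 F [ 0.6  0.5 -0.3]
turn units [-0.01 -0.46 -0.18] shift units now [ 5.   -0.37  0.8 ] after turn [ 5.03 -0.3   0.61]
blue [236, 205, 74, 61, 3718] [ 0.4214 -0.4102  0.0561] rect [ 420.1 -410.4] [48.  56.3] 1.1 circ [ 424.7 -410.3] 28.6
```

View pics/wrist19.png

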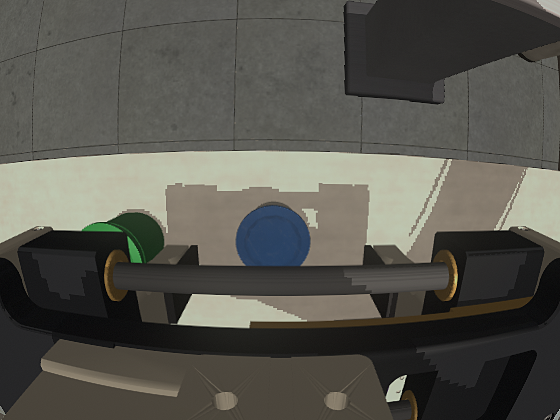

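Emit:
arm_command --plan '[{"dx": 0, "dy": -0.15, "dz": 0.3, "wx": 0, "wy": -0.25, "wz": -0.1}, {"dx": 0.2, "dy": -0.15, "dz": 0.2, "wx": 0, "wy": -0.2, "wz": -0.08}, {"dx": 0.3, "dy": 0, "dz": 0, "wx": 0, "wy": 0, "wz": 0}, {"dx": 0, "dy": 0, "dz": 0, "wx": 0, "wy": 0, "wz": 0}]'

```text
time_s: 28.6
tcp_pos: [0.4268, -0.4085, 0.1349]
eef_rot: [-27.7, 89.7, -26.8]
contact_force: [0.0, 0.0, -0.5]
gripper_width: 0.0876
```

```bash
python3 g.py 0.425 -0.410 0.045 90.8
```

```text
t 28.6 pos [ 0.4268 -0.4085  0.1349] jaw 90.97 dj -0.17 j6 -64.2 w 0.0876 F [ 0.   0.  -0.5]
turn units [0.04 0.05 0.03] shift units now [ 4.49 -0.06 -0.11] after turn [ 4.49 -0.07 -0.09]
```

Emit:
arm_command --plan '[{"dx": 0.5, "dy": -0.07, "dz": -0.08, "wx": 0.03, "wy": 0.04, "wz": 0.02}, {"dx": 0.7, "dy": 0, "dz": -0.03, "wx": 0, "wy": 0, "wz": 0}, {"dx": 0.7, "dy": 0, "dz": -0.03, "wx": 0, "wy": 0, "wz": 0}, {"dx": 0.7, "dy": 0, "dz": -0.03, "wx": 0, "wy": 0, "wz": 0}, {"dx": 0.7, "dy": 0, "dz": -0.03, "wx": 0, "wy": 0, "wz": 0}, {"dx": 0.5, "dy": 0, "dz": 0, "wx": 0, "wy": 0, "wz": 0}, {"dx": 0.3, "dy": 0, "dz": 0, "wx": 0, "wy": 0, "wz": 0}, {"dx": 0, "dy": 0, "dz": 0, "wx": 0, "wy": 0, "wz": 0}]'

```text
time_s: 29.27
tcp_pos: [0.4256, -0.4084, 0.0476]
eef_rot: [-32.4, 89.9, -31.3]
contact_force: [-0.6, -0.1, -0.1]
gripper_width: 0.0877
```

```bash
python3 g.py 0.425 -0.410 0.045 90.8
```

```text
t 29.27 pos [ 0.4256 -0.4084  0.0476] jaw 91.06 dj -0.26 j6 -64.1 w 0.0877 F [-0.6 -0.1 -0.1]
turn units [0.06 0.02 0.01] shift units now [ 0.13 -0.08 -0.03] after turn [ 0.13 -0.08 -0.03]
```

Emit:
arm_command --plan '[{"dx": 0.14, "dy": -0.08, "dz": -0.03, "wx": 0.05, "wy": 0.02, "wz": 0.01}, {"dx": 0, "dy": 0, "dz": 0, "wx": 0, "wy": 0, "wz": 0}, {"dx": 0.03, "dy": 0, "dz": 0, "wx": 0, "wy": 0, "wz": 0}, {"dx": 0.03, "dy": 0, "dz": 0, "wx": 0, "wy": 0, "wz": 0}, {"dx": 0.03, "dy": 0, "dz": 0, "wx": 0, "wy": 0, "wz": 0}, {"dx": 0, "dy": 0, "dz": 0, "wx": 0, "wy": 0, "wz": 0}, {"dx": 0, "dy": 0, "dz": 0, "wx": 0, "wy": 0, "wz": 0}, {"dx": 0, "dy": 0, "dz": 0, "wx": 0, "wy": 0, "wz": 0}, {"dx": 0, "dy": 0, "dz": 0, "wx": 0, "wy": 0, "wz": 0}]' --fingers 1 --force 20

```text
time_s: 30.02
tcp_pos: [0.4268, -0.4111, 0.0454]
eef_rot: [-34.8, 89.7, -33.9]
contact_force: [-0.4, -0.1, -1.1]
gripper_width: 0.0568
```

```bash
python3 g.py 0.598 -0.204 0.20 90.8
```

```text
t 30.02 pos [ 0.4268 -0.4111  0.0454] jaw 90.83 dj -0.03 j6 -64.2 w 0.0568 F [-0.4 -0.1 -1.1]
turn units [0.01 0.05 0.03] shift units now [-7.72 10.21  8.74] after turn [-7.73 10.23  8.71]
```

Emit:
arm_command --plan '[{"dx": 0, "dy": 0, "dz": 0, "wx": 0, "wy": 0.03, "wz": 0.02}, {"dx": -0.3, "dy": 0, "dz": 0, "wx": 0, "wy": 0, "wz": 0}, {"dx": -0.7, "dy": 0, "dz": 0, "wx": 0, "wy": 0, "wz": 0}, {"dx": -0.9, "dy": 0, "dz": 0, "wx": 0, "wy": 0, "wz": 0}, {"dx": -0.9, "dy": 0.1, "dz": 0.1, "wx": 0, "wy": 0, "wz": 0}, {"dx": -0.9, "dy": 0.3, "dz": 0.3, "wx": 0, "wy": 0, "wz": 0}, {"dx": -0.9, "dy": 0.6, "dz": 0.5, "wx": 0, "wy": 0, "wz": 0}, {"dx": -0.9, "dy": 0.8, "dz": 0.7, "wx": 0, "wy": 0, "wz": 0}, {"dx": -0.9, "dy": 0.8, "dz": 0.7, "wx": 0, "wy": 0, "wz": 0}, {"dx": -0.7, "dy": 0.8, "dz": 0.7, "wx": 0, "wy": 0, "wz": 0}, {"dx": -0.3, "dy": 0.8, "dz": 0.7, "wx": 0, "wy": 0, "wz": 0}, {"dx": 0, "dy": 0.8, "dz": 0.7, "wx": 0, "wy": 0, "wz": 0}, {"dx": 0, "dy": 0.8, "dz": 0.7, "wx": 0, "wy": 0, "wz": 0}, {"dx": 0, "dy": 0.8, "dz": 0.7, "wx": 0, "wy": 0, "wz": 0}, {"dx": 0, "dy": 0.8, "dz": 0.7, "wx": 0, "wy": 0, "wz": 0}, {"dx": 0, "dy": 0.8, "dz": 0.7, "wx": 0, "wy": 0, "wz": 0}, {"dx": 0, "dy": 0.7, "dz": 0.6, "wx": 0, "wy": 0, "wz": 0}, {"dx": 0, "dy": 0.5, "dz": 0.4, "wx": 0, "wy": 0, "wz": 0}, {"dx": 0, "dy": 0, "dz": 0, "wx": 0, "wy": 0, "wz": 0}, {"dx": 0, "dy": 0, "dz": 0, "wx": 0, "wy": 0, "wz": 0}]'

```text
time_s: 31.68
tcp_pos: [0.5939, -0.2115, 0.2104]
eef_rot: [-0.7, 89.7, -0.0]
contact_force: [0.3, -0.2, -0.9]
gripper_width: 0.0567
```

```bash
python3 g.py 0.598 -0.204 0.124 90.8
cat > ht.py <<'E'
from h import *
from scipy.spatial.transform import Rotation as Ro
s=r.get_state();p,d,m=cap('wrist','wht%d'%(s['time_s']*100));W=cloud(d,m,True);hsv=cv2.cvtColor(p,cv2.COLOR_RGB2HSV);H,S=hsv[...,0],hsv[...,1]
R=Ro.from_euler('xyz',s['eef_rot'],degrees=True).as_matrix()
for n,M in [('blue',(H>98)&(H<122)&(S>90)),('teal',(H>75)&(H<98)&(S>90))]:
    M=M&(d>0)&(abs(W[...,0]-.6)<.08)&(abs(W[...,1]+.2)<.08)
    q,lab,st,_=cv2.connectedComponentsWithStats(M.astype(np.uint8))
    if q<2: continue
    i=1+np.argmax(st[1:,4]); P=W[lab==i]; 
    zt=np.percentile(P[:,2],80); P=P[P[:,2]>zt-.005]
    Q=(P-s['tcp_pos'])@R
    print(n,st[i].tolist(),'world',np.percentile(P,[1,50,99],axis=0).round(4).tolist(),'tool',np.percentile(Q,[1,99],axis=0).round(4).tolist())
E
python3 ht.py; ls pics|grep wht
```

```text
t 31.68 pos [ 0.5939 -0.2115  0.2104] jaw 90.71 dj 0.09 j6 -87.4 w 0.0567 F [ 0.3 -0.2 -0.9]
turn units [-0.02  0.07  0.  ] shift units now [4.32 0.37 0.19] after turn [4.32 0.37 0.21]
blue [220, 217, 122, 50, 4479] world [[0.5639, -0.2385, 0.2203], [0.5762, -0.2131, 0.2228], [0.5856, -0.188, 0.2251]] tool [[-0.0149, -0.0268, -0.0299], [-0.01, 0.0238, -0.0083]]
teal [253, 176, 75, 55, 2093] world [[0.5657, -0.2364, 0.0742], [0.5837, -0.2005, 0.0763], [0.6088, -0.1724, 0.0784]] tool [[0.1319, -0.0248, -0.0288], [0.1361, 0.0392, 0.0147]]
wht3168.png
```

Emit:
arm_command --plan '[{"dx": 0, "dy": 0.2, "dz": 0.15, "wx": -0.02, "wy": 0.06, "wz": 0}, {"dx": 0.3, "dy": 0.17, "dz": 0.1, "wx": 0, "wy": 0, "wz": 0}, {"dx": 0.6, "dy": 0, "dz": 0, "wx": 0, "wy": 0, "wz": 0}, {"dx": 0.7, "dy": 0, "dz": 0, "wx": 0, "wy": 0, "wz": 0}, {"dx": 0.6, "dy": 0, "dz": 0, "wx": 0, "wy": 0, "wz": 0}, {"dx": 0.3, "dy": 0, "dz": 0, "wx": 0, "wy": 0, "wz": 0}, {"dx": 0, "dy": 0, "dz": 0, "wx": 0, "wy": 0, "wz": 0}, {"dx": 0, "dy": 0, "dz": 0, "wx": 0, "wy": 0, "wz": 0}]'

```text
time_s: 32.4
tcp_pos: [0.5957, -0.2067, 0.1548]
eef_rot: [169.2, 89.9, 169.7]
contact_force: [0.4, -0.4, -0.1]
gripper_width: 0.0567
```

```bash
python3 g.py 0.5998 -0.204 0.124 90.8; python3 ht.py; python3 -c "
from h import *
cap('side','side20')"
```

```text
t 32.4 pos [ 0.5957 -0.2067  0.1548] jaw 90.51 dj 0.29 j6 -88.0 w 0.0567 F [ 0.4 -0.4 -0.1]
turn units [-0.06 -0.03 -0.  ] shift units now [1.54 0.13 0.21] after turn [1.54 0.13 0.2 ]
blue [220, 217, 122, 50, 4486] world [[0.5658, -0.2337, 0.1649], [0.5781, -0.2081, 0.1673], [0.5875, -0.1831, 0.1697]] tool [[-0.0149, -0.0268, -0.0299], [-0.0101, 0.0238, -0.0083]]
teal [240, 184, 92, 56, 1995] world [[0.5652, -0.2358, 0.0743], [0.5779, -0.2009, 0.0767], [0.6004, -0.1718, 0.0786]] tool [[0.0762, -0.0291, -0.0304], [0.0805, 0.0348, 0.0051]]
```

View pics/side20.png

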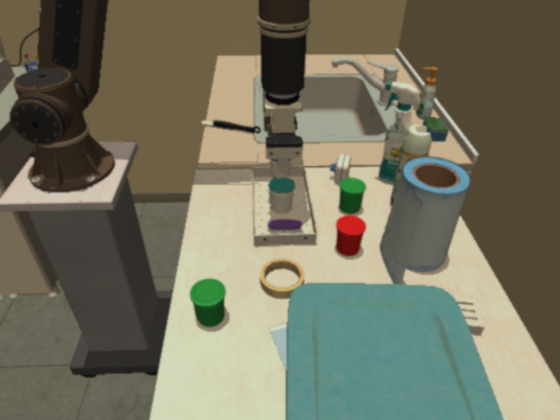

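Emit:
arm_command --plan '[{"dx": 0.2, "dy": 0.18, "dz": 0.2, "wx": -0.05, "wy": -0.03, "wz": 0}, {"dx": 0.4, "dy": 0, "dz": 0, "wx": 0, "wy": 0, "wz": 0}, {"dx": 0.4, "dy": 0, "dz": 0, "wx": 0, "wy": 0, "wz": 0}, {"dx": 0.1, "dy": 0, "dz": 0, "wx": 0, "wy": 0, "wz": 0}, {"dx": 0, "dy": 0, "dz": 0, "wx": 0, "wy": 0, "wz": 0}]'

```text
time_s: 32.92
tcp_pos: [0.6019, -0.2027, 0.1333]
eef_rot: [-0.6, 89.7, 0.2]
contact_force: [0.3, 1.0, -0.3]
gripper_width: 0.0566
```

```bash
python3 g.py 0.600 -0.203 0.123 90.8; python3 ht.py
```

```text
t 32.92 pos [ 0.6019 -0.2027  0.1333] jaw 90.78 dj 0.02 j6 -88.2 w 0.0566 F [ 0.3  1.  -0.3]
turn units [-0.    0.07  0.  ] shift units now [ 0.51 -0.01 -0.1 ] after turn [ 0.51 -0.01 -0.09]
blue [220, 217, 122, 50, 4481] world [[0.5719, -0.2296, 0.1433], [0.5842, -0.2043, 0.1457], [0.5936, -0.1792, 0.1481]] tool [[-0.0149, -0.0267, -0.0299], [-0.0101, 0.0238, -0.0083]]
teal [231, 179, 100, 60, 2793] world [[0.5652, -0.236, 0.0743], [0.5793, -0.206, 0.0766], [0.6006, -0.1722, 0.0786]] tool [[0.0545, -0.0332, -0.037], [0.0588, 0.0307, -0.0017]]
```

Lower the small tub slowly onto the lid.

Emit:
arm_command --plan '[{"dx": 0.2, "dy": 0, "dz": -0.1, "wx": 0, "wy": 0.06, "wz": 0}, {"dx": 0.2, "dy": 0, "dz": 0, "wx": 0, "wy": 0, "wz": 0}, {"dx": 0.12, "dy": 0, "dz": 0, "wx": 0, "wy": 0, "wz": 0}, {"dx": 0, "dy": 0, "dz": 0, "wx": 0, "wy": 0, "wz": 0}]'

```text
time_s: 33.3
tcp_pos: [0.5998, -0.2028, 0.1223]
eef_rot: [-12.8, 90.0, -12.0]
contact_force: [-0.3, -0.2, -0.8]
gripper_width: 0.0568
```

```bash
python3 g.py 0.600 -0.203 0.1225 90.8
```

```text
t 33.3 pos [ 0.5998 -0.2028  0.1223] jaw 90.79 dj 0.01 j6 -88.2 w 0.0568 F [-0.3 -0.2 -0.8]
turn units [-0.    0.01  0.  ] shift units now [-0.01 -0.01  0.01] after turn [-0.01 -0.01  0.01]
```

Emit:
arm_command --plan '[{"dx": 0.05, "dy": 0, "dz": 0, "wx": 0, "wy": 0, "wz": 0}, {"dx": 0.03, "dy": 0, "dz": 0, "wx": 0, "wy": 0, "wz": 0}, {"dx": 0, "dy": 0, "dz": 0, "wx": 0, "wy": 0, "wz": 0}]'

```text
time_s: 33.55
tcp_pos: [0.6009, -0.2033, 0.1219]
eef_rot: [-22.4, 89.8, -21.6]
contact_force: [-0.3, -0.2, -0.4]
gripper_width: 0.057
```

Emit:
arm_command --plan '[{"dx": 0, "dy": 0, "dz": 0, "wx": 0, "wy": 0, "wz": 0}, {"dx": 0, "dy": 0, "dz": 0, "wx": 0, "wy": 0, "wz": 0}, {"dx": 0, "dy": 0, "dz": 0, "wx": 0, "wy": 0, "wz": 0}, {"dx": 0, "dy": 0, "dz": 0, "wx": 0, "wy": 0, "wz": 0}, {"dx": 0, "dy": 0, "dz": 0, "wx": 0, "wy": 0, "wz": 0}, {"dx": 0, "dy": 0, "dz": 0, "wx": 0, "wy": 0, "wz": 0}]' --fingers -0.7

```text
time_s: 34.05
tcp_pos: [0.6007, -0.2031, 0.1217]
eef_rot: [-15.1, 89.8, -14.3]
contact_force: [-0.5, 1.2, -0.6]
gripper_width: 0.0745
```

Emit:
arm_command --plan '[{"dx": -0.3, "dy": 0, "dz": 0, "wx": 0, "wy": 0, "wz": 0}, {"dx": -0.7, "dy": 0, "dz": 0, "wx": 0, "wy": 0, "wz": 0}, {"dx": -0.9, "dy": 0, "dz": 0, "wx": 0, "wy": 0, "wz": 0}, {"dx": -0.9, "dy": 0, "dz": 0, "wx": 0, "wy": 0, "wz": 0}, {"dx": -0.9, "dy": 0, "dz": 0, "wx": 0, "wy": 0, "wz": 0}, {"dx": -0.9, "dy": 0, "dz": 0, "wx": 0, "wy": 0, "wz": 0}, {"dx": -0.9, "dy": 0, "dz": 0, "wx": 0, "wy": 0, "wz": 0}, {"dx": -0.9, "dy": 0, "dz": 0, "wx": 0, "wy": 0, "wz": 0}, {"dx": -0.4, "dy": 0, "dz": 0, "wx": 0, "wy": 0, "wz": 0}, {"dx": 0, "dy": 0, "dz": 0, "wx": 0, "wy": 0, "wz": 0}]'

```text
time_s: 34.88
tcp_pos: [0.5991, -0.2032, 0.2662]
eef_rot: [-67.1, 89.9, -66.3]
contact_force: [0.3, 0.6, -1.0]
gripper_width: 0.0744
```

```bash
python3 g.py 0.60 -0.204 0.25 90.8; sed -i 's/W\[...,2\]<0.12/W[...,2]<0.15/' wm.py; python3 wm.py wrist21; python3 ht.py; python3 -c "
from h import *
cap('side','side21');cap('scene','scene21')"
```

```text
t 34.88 pos [ 0.5991 -0.2032  0.2662] jaw 90.79 dj 0.01 j6 -88.2 w 0.0744 F [ 0.3  0.6 -1. ]
turn units [-0.    0.01  0.01] shift units now [ 0.81 -0.04  0.05] after turn [ 0.81 -0.04  0.05]
teal [250, 165, 63, 38, 734] [ 0.5776 -0.2071  0.0768] rect [ 582.5 -206.5] [35.5 66.1] 8.4 circ [ 597.2 -204.4] 33.0
blue [251, 178, 64, 63, 3150] [ 0.5986 -0.2028  0.1335] rect [ 599.3 -202.9] [56.8 56. ] 2.8 circ [ 599.2 -202.7] 28.7
purple [200, 157, 23, 66, 1255] [ 0.6005 -0.2906  0.0245] rect [ 601.6 -290.7] [28.6 82.1] 88.0 circ [ 601.6 -290.9] 41.1
blue [251, 178, 64, 64, 3156] world [[0.5723, -0.2296, 0.1315], [0.5985, -0.2028, 0.1335], [0.6258, -0.1764, 0.1358]] tool [[0.1297, -0.0262, -0.0265], [0.134, 0.0268, 0.0269]]
teal [250, 165, 63, 38, 744] world [[0.5649, -0.2368, 0.0744], [0.5762, -0.2076, 0.0767], [0.6006, -0.1727, 0.0787]] tool [[0.1868, -0.0334, -0.034], [0.1911, 0.0308, 0.0012]]
```

View pics/wrist21.png

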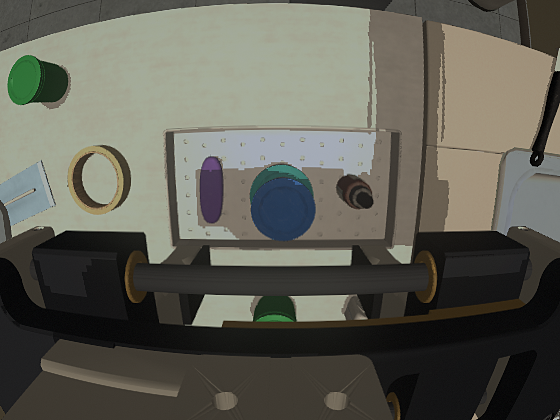

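View pics/side21.png

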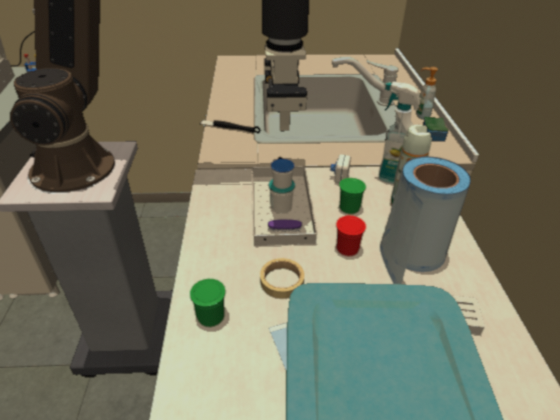

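```bash
python3 - <<'E'
from h import *
p,d,m=cap('wrist','wrist22');W=cloud(d,m,True);v,u=np.mgrid[0:420,0:560]
M=(d>0)&(W[...,2]>.03)&(W[...,2]<.04)&(abs(W[...,0]-.6)<.09)&(abs(W[...,1]+.204)<.155)&(v<244)&~((u>190)&(u<385)&(v>140)&(v<236))
c,s,a=cv2.minAreaRect((W[M][:,:2]*1000).astype(np.float32));print('tray rect',c,s,a, M.sum())
for lo,hi in [(.08,.106),(.062,.076),(.02,.058)]:
    P=W[(d>0)&(abs(W[...,0]-.6)<.04)&(abs(W[...,1]+.117)<.035)&(W[...,2]>lo)&(W[...,2]<hi)]
    print('bottle',lo,len(P),np.percentile(P,[1,50,99],axis=0).round(4).tolist())
E
python3 m.py 23|grep -E "tray|timer|tape|bottle"
```

```text
tray rect (593.2124633789062, -202.52879333496094) (141.05780029296875, 289.27496337890625) 0.7419391870498657 1405
bottle 0.08 234 [[0.5904, -0.126, 0.08], [0.596, -0.1197, 0.0987], [0.6045, -0.1109, 0.1044]]
bottle 0.062 192 [[0.5834, -0.1319, 0.062], [0.5913, -0.1262, 0.0634], [0.611, -0.1045, 0.0757]]
bottle 0.02 241 [[0.5799, -0.135, 0.0207], [0.5887, -0.1299, 0.0415], [0.6092, -0.1098, 0.0576]]
scene tray 0.97 [198.6, 184.4, 114.2, 114.9] [ 0.5995 -0.1856  0.0291] [ 0.675 -0.058  0.039] [ 0.521 -0.348  0.02 ] rect [ 598. -203.] [152. 290.] 0.4
scene dropper_bottle 0.59 [234.3, 237.3, 17.2, 34.2] [ 0.5921 -0.1088  0.0575] [ 0.612 -0.099  0.105] [ 0.58  -0.132  0.015] rect [ 594. -112.] [33. 26.] 44.1
scene tape_roll 0.62 [290.2, 160.4, 36.3, 32.2] [ 0.5845 -0.4526  0.0155] [ 0.632 -0.408  0.027] [ 0.539 -0.506 -0.003] rect [ 586. -458.] [91. 95.] 25.8
side tray 0.68 [252.2, 166.7, 67.8, 79.5] [ 0.6032 -0.2469  0.0297] [ 0.677 -0.057  0.039] [ 0.524 -0.349  0.02 ] rect [ 600. -203.] [151. 294.] 0.7
side timer 0.82 [329.2, 152.7, 24.8, 29.8] [ 0.7712 -0.092   0.0499] [ 0.802 -0.049  0.068] [ 0.746 -0.113  0.015] rect [778. -83.] [58. 59.] 14.1
side tape_roll 0.73 [262.4, 259.1, 44.9, 42.3] [ 0.5869 -0.4623  0.0183] [ 0.641 -0.385  0.199] [ 0.541 -0.665 -0.004] rect [ 577. -522.] [278.  95.] 79.6
```

```bash
python3 -c "
from plant import r
print(r.close_job())"
```

```text
the job is handed in; nothing more can be done
None
```

The tray is made up as asked and I handed the job in at about 36 s of the 104 s allowed; the hand-in gives no verdict. In the last pictures everything stands upright, and the gripper is open and well clear above.

Tray centre measured at about (0.599, −0.203) m, flat on the table:

| Thing | Measured position in the tray | Asked for |
|---|---|---|
| Large tub | within about 2 mm of the centre | within 15 mm |
| Small tub on its lid | about 2 mm off the large tub's axis | within 10 mm |
| Dropper bottle | about 86 mm from the centre, at the timer end | 87 ± 15 mm |
| Brush | about 87–88 mm the other way, crosswise within about 2° (0.04 rad) | 87 ± 15 mm, within 0.22 rad |

- **Timer and tape roll:** neither has moved as far as the pictures show. The network didn't find the timer in the last scene picture, so that check rests on the side camera alone. There, its mean position matched the first measurement to about 1 mm.
- **Tape roll outlier:** the side camera's last outline of the roll included other things, so I ignored it. The scene camera agrees with its first measurement to about 1 mm.
- **Tray outline from the wrist camera:** it read a width of 141 mm instead of 151 mm because part of the rim was hidden. I used the scene and side cameras for the tray instead.
- **First brush grasp:** the fingers hadn't finished closing before I lifted. The brush hadn't noticeably moved, and the second grasp held.

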